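# Tighten the cap nut with the break-over wrench

## Task

Take the break-over torque wrench from its rest, seat its ring fully down over the brass cap nut and tighten the nut (clockwise seen from above) until it is home and the handle distinctly gives at its hinge. Stop there, well before the hinge's end stop, and ease the handle back until it snaps straight without unscrewing the nut; then lift the wrench off and lay it back in its rest as it lay. Work gently, without hammering or pressing hard on the nut, and leave the other things on the worktop where they are.

Things in the scene. Friction and masses are not known exactly. Their poses are not given: they have to be found in the camera images.
- wrench_grip (a point): Middle of the wrench's black ribbed handle (22 mm wide, 22 mm high; reaches 60 mm behind and 46 mm ahead of this point), half-way up: 11 mm above the wrench's flat underside. x points along the handle towards the ring, z up. The wrench is 212 mm long, weighs about 0.4 kg and balances about 40 mm ahead of this point.
- wrench: The break-over wrench; origin on its underside below wrench_grip, same axes. 88 mm ahead is a hinge (axis z) carrying the ring head. A preloaded spring holds it straight; pulled clockwise (from above) with the ring stuck it gives at 1.0 N m (about 11 N sideways at the grip), then goes on at nearly the same force to a hard end at 0.20 rad. 0.05 rad is a distinct give, over 0.15 is forced. It springs back unloaded.
- ring (a point): Centre of the bottom face of the wrench's steel ring end, 120 mm ahead of the handle's middle. x along the head away from the handle, z up. Ring 52 mm outside, 16 mm high, bottom level with the wrench's underside; open hexagonal hole 32 mm across flats, its mouth flared to 38 mm over the lowest 4 mm. One flat is square to x, the others every 60 degrees.
- nut_seat (a point): On the axis of the brass cap nut, at the top of its round flange (46 mm across), 51 mm above the worktop: the ring's bottom comes to lie here. z up; x is square to one of the six flats and turns with the nut. Hexagon 30 mm across flats, rising 16 mm above this point, then a 4 mm cone narrowing to 23 mm. The fitting below is fixed.
- nut: The same nut, origin on its axis at the flange's underside, 5 mm lower; z up. It turns clockwise (from above) against a steady drag of about 0.45 N m (about 4 N at the grip) and after some 0.3 to 0.6 rad comes up hard: home, which must be felt. The ring has 0.1 rad of play either way and binds if lifted off under load. Driven backwards it unscrews against the same drag.
- nut_mark (a point): A point inside the nut 3 mm off its axis, at the flange's underside, turning with it. Its readings are too coarse to judge tightness by.
- home_mark (a point): The fixed point at which nut_mark lies when the nut is home. Too coarse to judge tightness by; its axes have no meaning.
- rest: Fixed wrench rest: strip 150 x 50 x 6 mm with two grey saddles (14 mm thick, 50 mm wide) 45 mm behind and 65 mm ahead of the origin along x; tops 40 mm above the worktop, each between two lips 7 mm high and 36 mm apart. Origin on the worktop; x is the way the ring end points when the wrench lies here, its handle's middle over the origin, 51 mm up.
- valve_mid (a point): Bystander: spare brass ball valve with a lever, 32 x 115 x 49 mm, this point about half-way up its body.
- tape: Bystander: white roll of tape lying flat, 52 mm across, 15 mm high, origin at its underside.
- cap: Bystander: grey bottle cap, 69 mm across, 24 mm high, origin at its underside.
Things that resemble listed ones, but are neither listed nor needed, are in the scene too. Leave any blue look-alike of the rest alone.

How it is judged:
By the outcome, as a careful person would: the job done as asked, in the order asked, and still so for the second after the job is handed in, with the robot touching nothing.
It also fails if it takes over 72 s, if anything falls off the work surface, if the arm or the gripper's body presses on something with over 40 N, if the wrist force passes 120 N, or if a joint passes its speed limit or range.

## Robot

A 6-joint arm with a two-finger parallel gripper is mounted at the origin on a cart in front of the work surface, level with it; the furniture and walls round the work are solid. World frame = base frame: x ahead of the robot, y to its left, z up, the work surface at z = 0. Lengths are in m, angles in degrees, forces in N, time in s.
With the tool pointing down it reaches from about 0.3 to 0.95 m from the base axis. Payload 3.1 kg.
Tool frame: the origin (TCP) lies at the centre of the arm's flange, where the gripper is bolted on; the fingertips stand 173 mm ahead of it and the grasp point (between the pads) lies 155 mm ahead of it; z points along the fingers, y is the direction in which the jaws open and shut (so a half turn about z gives the same grasp; the last joint's range is limited). The gripper opens to 85 mm and grips with 20 to 120 N. Pads are 22 mm wide; open, the fingers measure 114 mm over their backs; the gripper's body (76 mm by 85 mm) begins 54 mm behind the grasp point. The pads swing forward as they close: fully open they stand 13 mm farther back than shut.
Start: joints at [-75.842, 17.653, 93.61, -0, 68.738, -3.994], TCP at [0.195, -0.594, 0.405] pointing down, gripper open.
Joint ranges: [-175.34, 175.34], [-45.06, 112.39], [2.9, 150.54], [-68.45, 248.45], [3.09, 151.38], [-168.51, 168.51]. Speed limits (degrees/s): [159.86, 159.86, 180, 180, 180, 180].

## Interface

Orientations are given as [roll, pitch, yaw] about the fixed x, y, z axes, in that order (R = Rz(yaw) Ry(pitch) Rx(roll)).
In Python, from cell import status, imaging, workorder gives the robot as it stands.
- The arm moves only by the tool step_arm, never from a script. Its argument "steps" is a list of rows, each an object of numbers: "dx", "dy", "dz": the shift along the world's x, y, z in units of 25 mm (1.0 is 25 mm); "rx", "ry", "rz": the turn, a rotation vector about the world's x, y, z in units of 5 degrees (1.0 is 5 degrees); "fingers": the opening, from -1 (shut) to 1 (fully open). In form: [{"dx": .., "dy": .., "dz": .., "rx": .., "ry": .., "rz": .., "fingers": ..}, ...]. A call has 1 to 12 rows; each row is the pose to reach, as a shift and turn from the pose measured when the call began; what a row does not reach only later rows make up. A row lasts 1/8 s, in which the tool goes at most 62.5 mm and 10.7 degrees, less where a joint would pass 70% of its speed; a pose out of reach is approached as far as the arm can. A call with a gripper value outside its range is refused whole. The fingers move at their own pace and stop on an object; the grip force is fixed at half the most. Time passes only in rows, so rows that repeat a pose let the fingers close. It gives the time, the measured TCP pose, the force and the opening at its end, in the units of the state.
- status.read_state(): the state, without advancing time (a new reading comes with each control period).
- imaging.camera(name): name is "scene" or "top" or "wrist"; returns a dict with "frame" (400x640x3 uint8, red, green, blue), "range_z" (400x640 float32, m along the optical axis (not along the pixel's ray), 0 where there is no reading), "fx", "fy", "cx", "cy" (pixels), "k1" (the pictures are not rectified: a ray, as slopes to the right and down, at radius r is drawn at 1 + k1 r^2 times it, then the intrinsics apply), "rvec" (rotation vector, rad) and "tvec" (3), from world to camera coordinates, as OpenCV has them. Camera axes: x right, y down, z forward; pixel columns grow to the right and rows downward; lengths in m; the calibration is good to about 2 mm. A picture is of the moment at which its call begins.
- workorder.job_done(): hands the job in, once; it reports no verdict.
The state is a dict: "t": time; "joints": joint angles; "joint_velocities": joint speeds; "joint_efforts": joint torques, N m; "ee_pos": TCP position; "eef_rot": TCP orientation; "contact_force": force on the tool from outside, world axes, zero at the start; "moment": the same for the moment, N m; "opening": finger opening in m.
Only numpy, scipy, OpenCV 4.12 (cv2) and the standard library are available. Lean on these libraries where they do the work, as an engineer would, in place of code of your own. Each camera call takes 0.05 s, during which the arm holds its last target. There are 200 camera calls.

## Working session

There is one attempt and no reset: what is moved stays moved. The work goes in short steps, Python scripts to look and compute and a tool call to move; the robot and the scene stay as the last step left them, time stands still between calls to the robot, and variables do not carry over. Pictures are saved under pics/ and viewed, about 8 in all and at most 12, crops included, and the job is handed in when it is done.

Besides the shell and the picture viewer there is one more tool, called after "Emit:" as name(argument=value, ...) on one line, values as JSON. step_arm: Moves the arm, as the interface text tells. Its arguments: {"type":"object","properties":{"steps":{"type":"array","items":{"type":"object","properties":{"dx":{"type":"number"},"dy":{"type":"number"},"dz":{"type":"number"},"rx":{"type":"number"},"ry":{"type":"number"},"rz":{"type":"number"},"fingers":{"type":"number"}}}}},"required":["steps"]}

```bash
ls; mkdir -p pics
cat > h.py <<'E'
import numpy as np, cv2
from cell import status, imaging
def cam(n):
    c=imaging.camera(n); c['R']=cv2.Rodrigues(np.array(c['rvec'],float))[0]; c['t']=np.array(c['tvec'],float).ravel(); return c
def ray(c,u,v):
    x,y=(u-c['cx'])/c['fx'],(v-c['cy'])/c['fy']; rd=np.hypot(x,y); r=rd
    for _ in range(20): r=rd/(1+c['k1']*r*r)
    s=r/rd if rd>0 else 1
    return c['R'].T@np.array([x*s,y*s,1]), -c['R'].T@c['t']
def onz(c,u,v,z):
    d,o=ray(c,u,v); return o+d*(z-o[2])/d[2]
def pt(c,u,v):
    d,o=ray(c,u,v); return o+d*c['range_z'][int(v),int(u)]
def cloud(c):
    v,u=np.mgrid[0:400,0:640]; x=(u-c['cx'])/c['fx'];y=(v-c['cy'])/c['fy'];rd=np.hypot(x,y);r=rd.copy()
    for _ in range(20): r=rd/(1+c['k1']*r*r)
    s=np.where(rd>0,r/np.maximum(rd,1e-9),1);z=c['range_z']
    P=np.stack([x*s*z,y*s*z,z],-1)-c['t']; return P@c['R']
def save(n,im,k=1): cv2.imwrite('pics/'+n+'.png',cv2.resize(im[...,::-1],None,fx=k,fy=k,interpolation=cv2.INTER_CUBIC))
E
python3 - <<'E'
from h import *
print(status.read_state())
a=cam('top');b=cam('scene')
save('top1',a['frame'],1.25);save('scene1',b['frame'],1.25)
for c in(a,b): print(c['fx'],c['k1'],-c['R'].T@c['t'],c['R'][2])
E
```

```text
pics
{'t': 0.0, 'joints': array([-7.58429616e+01,  1.77042864e+01,  9.36904620e+01,  5.17944392e-04,
        6.87367670e+01, -3.99146109e+00]), 'joint_velocities': array([ 0.02565557,  0.06704879,  0.07227962,  0.06379054, -0.00139374,
        0.03974852]), 'joint_efforts': array([ 1.15505878e-03, -4.15250945e+01, -2.76663011e+01, -1.88633148e-04,
        1.02445664e-02, -6.72869334e-07]), 'ee_pos': array([ 0.19456691, -0.59349197,  0.40344116]), 'eef_rot': array([-1.79868837e+02, -9.63557069e-03,  1.81483001e+01]), 'contact_force': array([0.6057251 , 0.79874653, 0.01165613]), 'moment': array([ 0.01112782, -0.00836389,  0.03519286]), 'opening': 0.08536315242900902}
458.6825936590076 -0.13088077058076622 [ 0.28153609 -0.06977076  1.4761915 ] [ 0.15499421 -0.01556393 -0.98779277]
395.24891278301783 -0.07826547768683206 [0.10312837 0.69651457 0.75968558] [ 0.38007232 -0.68298177 -0.62376352]
```

View pics/top1.png

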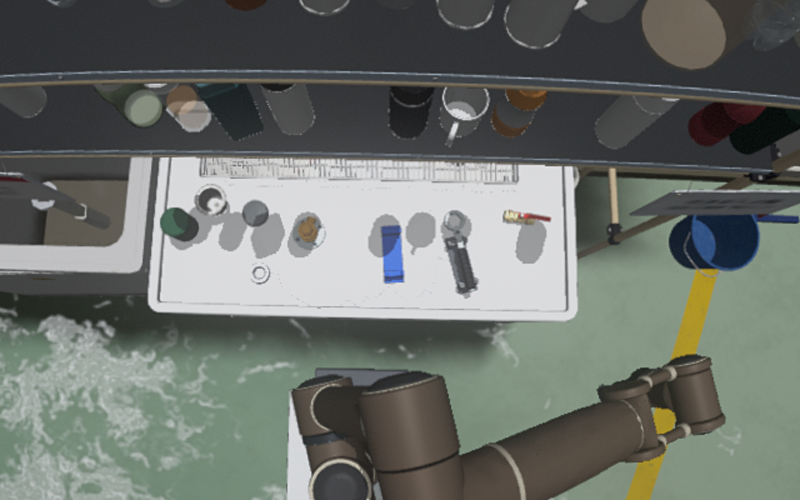

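View pics/scene1.png

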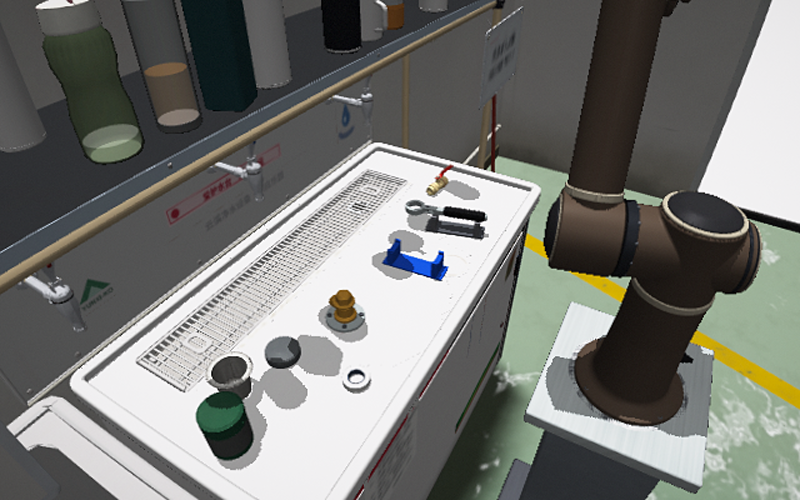

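Top view (800 px display): wrench on its grey rest, ring at (455,220) and handle at (461,262). The blue look-alike rest at (392,253) is left alone. Nut at (307,232), valve at (525,216), tape at (260,272), cap at (255,212). The scene view agrees: nut (344,300), ring (415,208), handle (465,213).

Run:
```python
from h import *
for n in('top','scene'):
    c=cam(n);P=cloud(c);f=c['frame'].astype(int);hsv=cv2.cvtColor(c['frame'],cv2.COLOR_RGB2HSV)
    inb=(P[...,0]>.25)&(P[...,0]<.8)&(P[...,1]>-.6)&(P[...,1]<.6)&(c['range_z']>0)
    tab=inb&(abs(P[...,2])<.01); print(n,'table z',np.median(P[tab][:,2]))
    up=inb&(P[...,2]>.03)&(P[...,2]<.12)
    k,l,s,ce=cv2.connectedComponentsWithStats(up.astype(np.uint8))
    for i in range(1,k):
        if s[i,4]>40:
            m=l==i;q=P[m];print(s[i],q.mean(0).round(3),q.min(0).round(3),q.max(0).round(3),np.median(f[m],0))
    hi=(P[...,2]>.15)&(c['range_z']>0)&(P[...,0]>.3)&(abs(P[...,1])<.5)
    if n=='top':print('high min x',np.percentile(P[hi][:,0],[0.5,5]),P[hi][:,2].min())
    br=inb&(hsv[...,0]>8)&(hsv[...,0]<25)&(hsv[...,1]>120)&(P[...,2]>.01)
    q=P[br&(P[...,1]>0)];print('brass',len(q),q.min(0),q.max(0)); t=q[q[:,2]>.058];print('nut top',t.mean(0),np.ptp(t,axis=0))
    dk=up&(f.max(-1)<60)&(P[...,1]<-.1);q=P[dk]
    if len(q):
        (w,V)=np.linalg.eigh(np.cov(q[:,:2].T));print('dark',q.mean(0),V[:,1],np.ptp((q[:,:2]-q[:,:2].mean(0))@V[:,1]))
    save('crop_'+n,c['frame'][150:250,100:460] if n=='top' else c['frame'][130:290,230:420],2.2 if n=='top' else 3)
```

```text
top table z 7.211372438883611e-05
[156 147  25  26 310] [0.63  0.38  0.056] [0.583 0.335 0.03 ] [0.668 0.415 0.071] [140.  140.5 140.5]
[128 166  28  26 540] [0.558 0.448 0.083] [0.525 0.417 0.03 ] [0.598 0.491 0.101] [64. 80. 72.]
[355 168  28  66 578] [ 0.508 -0.267  0.055] [ 0.407 -0.311  0.03 ] [ 0.613 -0.223  0.068] [ 95.   96.5 100. ]
[414 170  27   7 111] [ 0.605 -0.457  0.047] [ 0.594 -0.501  0.031] [ 0.615 -0.419  0.059] [139.  90.  88.]
[238 173  15  18 194] [0.558 0.121 0.057] [0.534 0.101 0.03 ] [0.593 0.147 0.079] [131.  109.5  80. ]
[306 182  15   6  72] [ 0.56  -0.092  0.042] [ 0.551 -0.114  0.033] [ 0.568 -0.069  0.056] [ 69.  83. 134.]
[308 216  16   6  75] [ 0.45  -0.102  0.041] [ 0.442 -0.125  0.031] [ 0.459 -0.078  0.051] [ 83. 123. 216.]
high min x [0.61531928 0.6166686 ] 0.4350437834557636
brass 150 [0.70260587 0.0941787  0.79912281] [0.71721568 0.14404406 0.8253108 ]
nut top [0.70717641 0.11748561 0.81162679] [0.0146098  0.04986536 0.02618799]
scene table z 0.0003306526474788628
[347 131  16  16  64] [ 0.603 -0.45   0.045] [ 0.592 -0.502  0.03 ] [ 0.615 -0.415  0.053] [143.5  79.5  62. ]
[324 160  66  24 603] [ 0.506 -0.262  0.053] [ 0.403 -0.298  0.03 ] [ 0.613 -0.219  0.067] [56. 60. 60.]
[309 191  11  15  84] [ 0.557 -0.085  0.04 ] [ 0.549 -0.113  0.03 ] [ 0.568 -0.061  0.05 ] [ 10.   40.  120.5]
[344 200  11  16  91] [ 0.448 -0.096  0.04 ] [ 0.44  -0.122  0.03 ] [ 0.457 -0.071  0.05 ] [ 15.  71. 196.]
[263 232  21  20 276] [0.55  0.132 0.055] [0.529 0.105 0.03 ] [0.59  0.149 0.074] [112.   78.5  26. ]
[ 156  281   46   81 2377] [0.574 0.433 0.07 ] [0.52  0.334 0.03 ] [0.666 0.493 0.095] [48. 63. 59.]
brass 397 [0.52891861 0.10450014 0.0100301 ] [0.68026094 0.39921379 0.59101391]
nut top [0.55417963 0.1395283  0.08677926] [0.14329962 0.28427516 0.5329735 ]
dark [ 0.46645165 -0.26861647  0.05371611] [-0.9655187  -0.26033371] 0.196962552782535
```

Emit:
step_arm(steps=[{"dx": 1.5, "dy": 1.8}, {"dx": 3, "dy": 3.6}, {"dx": 4.6, "dy": 5.4}, {"dx": 6.2, "dy": 7.2}, {"dx": 7.8, "dy": 9}, {"dx": 9.4, "dy": 11}, {"dx": 10.8, "dy": 12.8, "rz": -0.5}, {"dx": 11, "dy": 13, "rz": -0.6}, {"dx": 11, "dy": 13, "rz": -0.6}])

```text
validation failed for argument at $.st...
```

Run:
```python
from h import *
s=status.read_state();print(s['t'],s['ee_pos'],s['eef_rot'],s['contact_force'],s['joints'])
c=cam('wrist');save('w1',c['frame'],1.25);print(-c['R'].T@c['t'],c['R'],c['fx'])
P=cloud(c);ok=(c['range_z']>0)
m=ok&(P[...,2]>.046)&(P[...,2]<.08)
k,l,s,ce=cv2.connectedComponentsWithStats(m.astype(np.uint8))
for i in range(1,k):
    if s[i,4]>300:
        q=P[l==i];w,V=np.linalg.eigh(np.cov(q[:,:2].T));print(s[i],q.mean(0),V[:,1],q.min(0),q.max(0))
```

```text
0.2 [ 0.19462011 -0.59366259  0.40388736] [-1.79915923e+02 -7.38121101e-03  1.81502915e+01] [1.25045246 0.61681115 0.17629012] [-7.58422929e+01  1.76879257e+01  9.36582195e+01  1.61943570e-03
  6.87382421e+01 -3.99317823e+00]
[ 0.25944265 -0.57378584  0.37306157] [[ 0.31002905 -0.95072624 -0.00126915]
 [-0.91617515 -0.29911812  0.26674228]
 [-0.25397851 -0.08153509 -0.96376706]] 286.8972345195044
```

Emit:
step_arm(steps=[{"dx": 1.5, "dy": 1.8, "dz": 0, "rx": 0, "ry": 0, "rz": 0, "fingers": 1}, {"dx": 3, "dy": 3.6, "dz": 0, "rx": 0, "ry": 0, "rz": 0, "fingers": 1}, {"dx": 4.6, "dy": 5.4, "dz": 0, "rx": 0, "ry": 0, "rz": 0, "fingers": 1}, {"dx": 6.2, "dy": 7.2, "dz": 0, "rx": 0, "ry": 0, "rz": 0, "fingers": 1}, {"dx": 7.8, "dy": 9, "dz": 0, "rx": 0, "ry": 0, "rz": 0, "fingers": 1}, {"dx": 9.4, "dy": 11, "dz": 0, "rx": 0, "ry": 0, "rz": 0, "fingers": 1}, {"dx": 10.8, "dy": 12.8, "dz": 0, "rx": 0, "ry": 0, "rz": -0.5, "fingers": 1}, {"dx": 11, "dy": 13, "dz": 0, "rx": 0, "ry": 0, "rz": -0.6, "fingers": 1}, {"dx": 11, "dy": 13, "dz": 0, "rx": 0, "ry": 0, "rz": -0.6, "fingers": 1}])

```text
t: 1.38
ee_pos: [0.4698, -0.2685, 0.404]
eef_rot: [-180.0, 0.0, 15.3]
contact_force: [0.5, -0.3, 0.3]
opening: 0.0854
```

```bash
cat > w.py <<'E'
from h import *
import sys
s=status.read_state();print(s['t'],s['ee_pos'],s['eef_rot'],s['contact_force'],s['joints'].round(1))
c=cam('wrist');save(sys.argv[1],c['frame'],1.25)
print(-c['R'].T@c['t'])
P=cloud(c);ok=(c['range_z']>0)
m=ok&(P[...,2]>.046)&(P[...,2]<.08)
k,l,s,ce=cv2.connectedComponentsWithStats(m.astype(np.uint8))
for i in range(1,k):
    if s[i,4]>300:
        q=P[l==i];w,V=np.linalg.eigh(np.cov(q[:,:2].T));print(s[i],q.mean(0),V[:,1],q.min(0),q.max(0))
E
python3 w.py w1
```

```text
1.375 [ 0.46976278 -0.26849297  0.40398297] [-1.79956622e+02  3.30654248e-02  1.52601348e+01] [ 0.54348049 -0.34404207  0.30277555] [-34.4   8.5 105.    0.   66.6  40.4]
[ 0.53555235 -0.25192233  0.37311257]
[ 309   39   52  199 3928] [ 0.52204279 -0.26685303  0.05809301] [-0.97214886 -0.23436423] [ 0.40635832 -0.30278158  0.04606682] [ 0.61290818 -0.22528845  0.06444883]
[512  98  53  32 691] [ 0.59984443 -0.474275    0.04908066] [0.14148232 0.98994078] [ 0.58987399 -0.50370468  0.04605281] [ 0.60952399 -0.44564995  0.05140128]
```

View pics/w1.png

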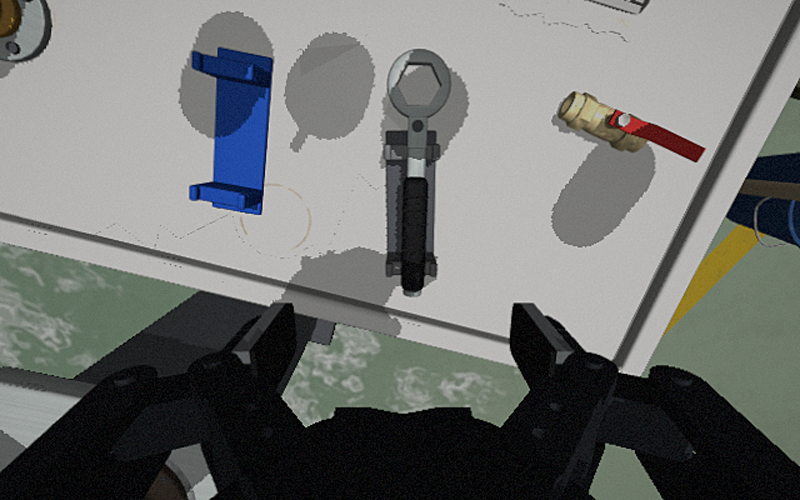

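Wrist view (800 px): ring at (419,83), hinge at (418,127), handle (405–427,180–290), valve (630,125), blue rest (230,130).

Run:
```python
from h import *
c=cam('wrist');P=cloud(c);ok=(c['range_z']>0);f=c['frame'].astype(int)
m=(ok&(P[...,2]>.044)&(P[...,2]<.08)&(P[...,1]>-.33)&(P[...,1]<-.2)&(P[...,0]>.38)).astype(np.uint8)
m=(cv2.connectedComponentsWithStats(m)[1]==309)|m
# ring: outer contour at far end; ray-cast to z=.056
cnt=max(cv2.findContours(m,cv2.RETR_EXTERNAL,cv2.CHAIN_APPROX_NONE)[0],key=cv2.contourArea)[:,0]
W=np.array([onz(c,u,v,.056) for u,v in cnt])
hol=[h for h in cv2.findContours(m,cv2.RETR_CCOMP,cv2.CHAIN_APPROX_NONE)[0] if 80<cv2.contourArea(h)<5000 and len(h)!=len(cnt)]
for h in hol:
    M=cv2.moments(h);print('hole',M['m10']/M['m00'],M['m01']/M['m00'],onz(c,M['m10']/M['m00'],M['m01']/M['m00'],.056))
rp=W[W[:,0]>.577]
A=np.c_[2*rp[:,:2],np.ones(len(rp))];s=np.linalg.lstsq(A,(rp[:,:2]**2).sum(1),rcond=None)[0];print('ring',s[:2],np.sqrt(s[2]+s[:2]@s[:2]),len(rp))
d=(m>0)&(f.max(-1)<70);q=P[d&(P[...,0]<.52)];q=q[q[:,2]>.05]
print('dark',len(q),q[:,2].max())
ax=cv2.fitLine(q[:,:2].astype(np.float32),cv2.DIST_HUBER,0,.01,.01).ravel();print(ax)
t=(q[:,:2]-ax[2:])@ax[:2];print('ext',ax[2:]+ax[:2]*t.min(),ax[2:]+ax[:2]*t.max(),np.ptp(t))
```

```text
hole 333.67452240671304 67.0674879485806 [ 0.5858974  -0.25124175  0.056     ]
ring [ 0.58669612 -0.25140718] 0.025758918308807978 97
dark 1750 0.0643361022011276
[ 0.97024095  0.2421414   0.466604   -0.28027505]
ext [ 0.40800538 -0.2948994 ] [ 0.51896038 -0.26720855] 0.11435818819095267
```

Emit:
step_arm(steps=[{"dx": 0.3, "dy": -0.15, "dz": -1.2, "rx": 0, "ry": 0, "rz": -0.15, "fingers": 1}, {"dx": 0.59, "dy": -0.31, "dz": -2.6, "rx": 0, "ry": 0, "rz": -0.29, "fingers": 1}, {"dx": 0.59, "dy": -0.31, "dz": -4.0, "rx": 0, "ry": 0, "rz": -0.29, "fingers": 1}, {"dx": 0.59, "dy": -0.31, "dz": -5.4, "rx": 0, "ry": 0, "rz": -0.29, "fingers": 1}, {"dx": 0.59, "dy": -0.31, "dz": -6.5, "rx": 0, "ry": 0, "rz": -0.29, "fingers": 1}, {"dx": 0.59, "dy": -0.31, "dz": -7.2, "rx": 0, "ry": 0, "rz": -0.29, "fingers": 1}, {"dx": 0.59, "dy": -0.31, "dz": -7.7, "rx": 0, "ry": 0, "rz": -0.29, "fingers": 1}, {"dx": 0.59, "dy": -0.31, "dz": -7.92, "rx": 0, "ry": 0, "rz": -0.29, "fingers": 1}, {"dx": 0.59, "dy": -0.31, "dz": -7.92, "rx": 0, "ry": 0, "rz": -0.29, "fingers": 1}, {"dx": 0.59, "dy": -0.31, "dz": -7.92, "rx": 0, "ry": 0, "rz": -0.29, "fingers": 0}])

```text
t: 2.72
ee_pos: [0.4843, -0.2777, 0.2068]
eef_rot: [180.0, -0.0, 13.7]
contact_force: [-0.4, 0.5, 0.4]
opening: 0.07
```

Emit:
step_arm(steps=[{"dx": 0, "dy": 0, "dz": 0, "rx": 0, "ry": 0, "rz": 0, "fingers": -0.2}, {"dx": 0, "dy": 0, "dz": 0, "rx": 0, "ry": 0, "rz": 0, "fingers": -0.4}, {"dx": 0, "dy": 0, "dz": 0, "rx": 0, "ry": 0, "rz": 0, "fingers": -1}, {"dx": 0, "dy": 0, "dz": 0, "rx": 0, "ry": 0, "rz": 0, "fingers": -1}, {"dx": 0, "dy": 0, "dz": 0, "rx": 0, "ry": 0, "rz": 0, "fingers": -1}, {"dx": 0, "dy": 0, "dz": 0, "rx": 0, "ry": 0, "rz": 0, "fingers": -1}])

```text
t: 3.48
ee_pos: [0.4845, -0.2775, 0.2074]
eef_rot: [180.0, -0.1, 13.7]
contact_force: [-0.2, 2.6, 5.2]
opening: 0.021
```

Emit:
step_arm(steps=[{"dx": 0, "dy": 0, "dz": 0.3, "rx": 0, "ry": 0, "rz": 0, "fingers": -1}, {"dx": 0, "dy": 0, "dz": 0.8, "rx": 0, "ry": 0, "rz": 0, "fingers": -1}, {"dx": 0, "dy": 0, "dz": 1.6, "rx": 0, "ry": 0, "rz": 0, "fingers": -1}, {"dx": 0, "dy": 0, "dz": 2.4, "rx": 0, "ry": 0, "rz": 0, "fingers": -1}, {"dx": 0, "dy": 0, "dz": 3.2, "rx": 0, "ry": 0, "rz": 0, "fingers": -1}, {"dx": -0.3, "dy": 1.2, "dz": 3.6, "rx": 0, "ry": 0, "rz": 0, "fingers": -1}, {"dx": -0.6, "dy": 2.8, "dz": 3.6, "rx": 0, "ry": 0, "rz": 0, "fingers": -1}, {"dx": -0.9, "dy": 4.6, "dz": 3.6, "rx": 0, "ry": 0, "rz": 0, "fingers": -1}, {"dx": -1.2, "dy": 6.4, "dz": 3.6, "rx": 0, "ry": 0, "rz": 0, "fingers": -1}, {"dx": -1.6, "dy": 8.2, "dz": 3.6, "rx": 0, "ry": 0, "rz": 0, "fingers": -1}, {"dx": -2, "dy": 9.4, "dz": 3.6, "rx": 0, "ry": 0, "rz": 0, "fingers": -1}, {"dx": -2, "dy": 9.6, "dz": 3.6, "rx": 0, "ry": 0, "rz": 0, "fingers": -1}])

```text
t: 4.97
ee_pos: [0.4332, -0.036, 0.2973]
eef_rot: [-180.0, 0.0, 13.8]
contact_force: [-0.0, -0.1, -3.6]
opening: 0.0214
```

```bash
python3 w.py w2
```

```text
4.975 [ 0.43315959 -0.03596573  0.29729294] [-1.79984870e+02  2.53696266e-02  1.38156702e+01] [-0.04184187 -0.06394375 -3.61667919] [-10.5   4.8 123.2   0.   52.   65.7]
[ 0.49938243 -0.02104957  0.26642951]
[ 99   0  59  19 753] [0.53659389 0.11678474 0.05061553] [-0.2654611   0.96412157] [0.53038107 0.10177051 0.04605683] [0.54554748 0.13577878 0.05759962]
```

View pics/w2.png

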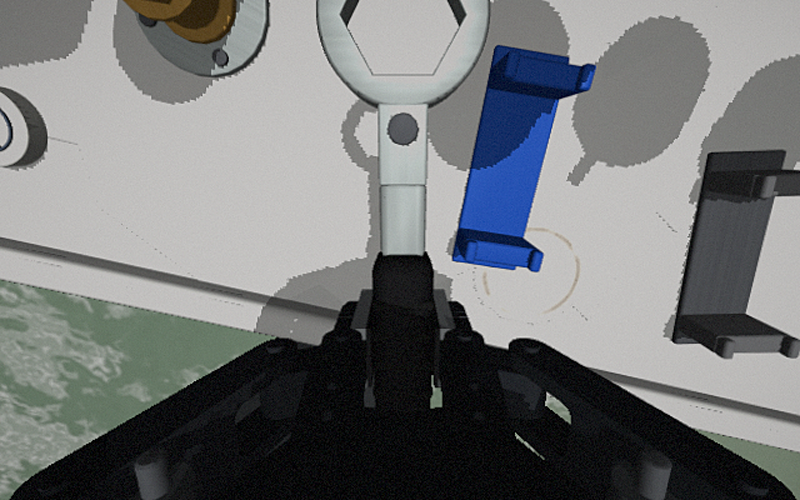

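The wrench is held straight with its ring at about (403,10), and the nut is partly cut off at (190,10). I back off a little to see the nut whole.

Emit:
step_arm(steps=[{"dx": -1, "dy": 0.3, "dz": 0, "rx": 0, "ry": 0, "rz": 0, "fingers": -1}, {"dx": -2, "dy": 0.6, "dz": 0, "rx": 0, "ry": 0, "rz": 0, "fingers": -1}, {"dx": -2.4, "dy": 0.8, "dz": 0, "rx": 0, "ry": 0, "rz": 0, "fingers": -1}, {"dx": -2.4, "dy": 0.8, "dz": 0, "rx": 0, "ry": 0, "rz": 0, "fingers": -1}])

```text
t: 5.52
ee_pos: [0.3741, -0.0168, 0.2979]
eef_rot: [179.9, -0.1, 13.7]
contact_force: [-0.0, 0.5, -3.9]
opening: 0.0209
```

Run:
```python
from h import *
s=status.read_state();T=s['ee_pos'];yaw=np.radians(s['eef_rot'][2]);print(s['t'],T,s['eef_rot'],s['joints'].round(1))
c=cam('wrist');P=cloud(c);f=c['frame'];ok=c['range_z']>0
np.savez('w3.npz',**{k:np.array(v) for k,v in c.items()})
crop=f[0:110,90:400];save('w3',crop,2.5)
hsv=cv2.cvtColor(f,cv2.COLOR_RGB2HSV)
br=ok&(hsv[...,1]>100)&(hsv[...,0]<28)&(P[...,1]>.03)&(P[...,1]<.2)&(P[...,0]>.48)&(P[...,0]<.65)
q=P[br];print('brass',len(q),q.min(0),q.max(0));h=np.histogram(q[:,2],bins=np.arange(0,.09,.004));print(h[0])
# ring plane
d=np.array([np.cos(yaw),np.sin(yaw)])
m=ok&(P[...,2]>.09)&(P[...,2]<.2)&(((P[...,:2]-T[:2])@d)>.06)
q=P[m];print('wrench head',len(q),q.min(0),q.max(0));
u=(q[:,:2]-T[:2])@d;v=(q[:,:2]-T[:2])@np.array([-d[1],d[0]])
for a in np.arange(.06,.15,.01):
    k=(u>=a)&(u<a+.01)
    if k.any(): print(a.round(2),np.median(q[k,2]).round(4),v[k].min().round(4),v[k].max().round(4))
```

```text
5.525 [ 0.37413247 -0.01679272  0.29788788] [ 1.79935096e+02 -1.36065894e-01  1.37482473e+01] [ -9.2  -2.3 130.5  -0.   51.7  67. ]Traceback (most recent call last):
  File "<stdin>", line 8, in <module>
    return umr_minimum(a, axis, None, out, keepdims, initial, where)
ValueError: zero-size array to reduction operation minimum which has no identity
```

View pics/w3.png

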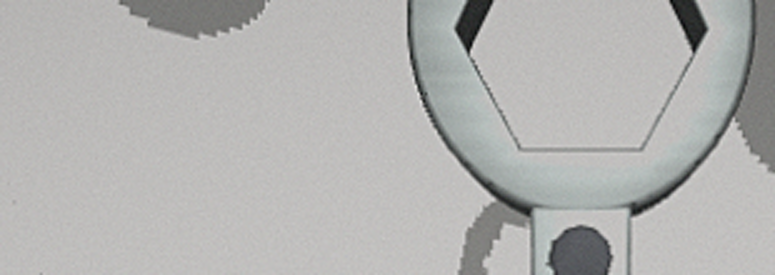

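I moved the wrong way, because the camera looks back towards the robot. The nut is out of frame, so I go forward instead.

Emit:
step_arm(steps=[{"dx": 1.4, "dy": 0, "dz": 0, "rx": 0, "ry": 0, "rz": 0, "fingers": -1}, {"dx": 3, "dy": 0, "dz": 0, "rx": 0, "ry": 0, "rz": 0, "fingers": -1}, {"dx": 4.2, "dy": 0, "dz": 0, "rx": 0, "ry": 0, "rz": 0, "fingers": -1}, {"dx": 4.6, "dy": 0, "dz": 0, "rx": 0, "ry": 0, "rz": 0, "fingers": -1}, {"dx": 4.6, "dy": 0, "dz": 0, "rx": 0, "ry": 0, "rz": 0, "fingers": -1}])

```text
t: 6.2
ee_pos: [0.4904, -0.0172, 0.2979]
eef_rot: [179.9, -0.1, 13.7]
contact_force: [-0.7, 0.3, -4.0]
opening: 0.021
```

```bash
cat > n.py <<'E'
from h import *
import sys
s=status.read_state();T=s['ee_pos'];yaw=np.radians(s['eef_rot'][2]);print(s['t'],T,s['eef_rot'],s['joints'].round(1))
c=cam('wrist');P=cloud(c);f=c['frame'];ok=c['range_z']>0
np.savez(sys.argv[1]+'.npz',**{k:np.array(v) for k,v in c.items()})
hsv=cv2.cvtColor(f,cv2.COLOR_RGB2HSV)
br=ok&(hsv[...,1]>100)&(hsv[...,0]<28)&(P[...,1]>.03)&(P[...,1]<.2)&(P[...,0]>.48)&(P[...,0]<.65)
ys,xs=np.nonzero(br)
if len(ys):
    print('box',xs.min(),xs.max(),ys.min(),ys.max())
    cy,cx=int(ys.mean()),int(xs.mean());save(sys.argv[1],f[max(0,cy-40):cy+40,max(0,cx-50):cx+50],7)
    q=P[br];print(q.min(0),q.max(0));print(np.histogram(q[:,2],bins=np.arange(0.04,.082,.002)))
d=np.array([np.cos(yaw),np.sin(yaw)])
m=ok&(P[...,2]>T[2]-.19)&(P[...,2]<T[2]-.1)&(((P[...,:2]-T[:2])@d)>.06)
q=P[m]
u=(q[:,:2]-T[:2])@d;v=(q[:,:2]-T[:2])@np.array([-d[1],d[0]])
for a in np.arange(.06,.15,.01):
    k=(u>=a)&(u<a+.01)
    if k.any(): print(a.round(2),(np.median(q[k,2])-T[2]).round(4),v[k].min().round(4),v[k].max().round(4))
E
python3 n.py n1
```

```text
6.2 [ 0.4903596  -0.01718277  0.2978768 ] [ 1.79916711e+02 -1.48172383e-01  1.37423090e+01] [ -7.1  10.7 116.3  -0.   52.8  69.2]
box 10 203 26 399
[ 4.84648755e-01  3.00483668e-02 -3.74343836e-04] [0.59278422 0.18389063 0.22035059]
(array([  32,    0,    5,   46,  211, 1068,  112,   69,   73,   73,   80,
         80,  104,  422,  472, 1093,   78,    0,    0,    0]), array([0.04 , 0.042, 0.044, 0.046, 0.048, 0.05 , 0.052, 0.054, 0.056,
       0.058, 0.06 , 0.062, 0.064, 0.066, 0.068, 0.07 , 0.072, 0.074,
       0.076, 0.078, 0.08 ]))
0.06 -0.1514 -0.0094 0.0066
0.07 -0.1509 -0.0094 0.0065
0.08 -0.1515 -0.0217 0.0185
0.09 -0.1515 -0.0268 0.0233
0.1 -0.1517 -0.0278 0.0242
0.11 -0.1597 -0.0183 0.0235
```

View pics/n1.png

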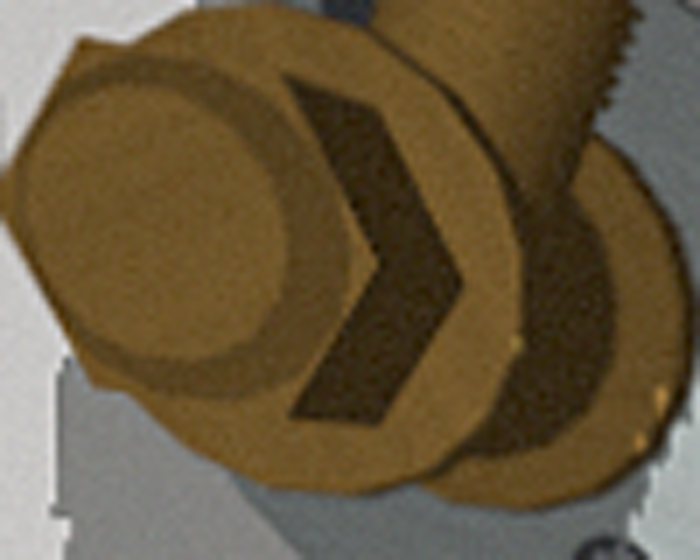

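Crop n1 shows the nut with its six top corners at about (80,40), (0,190), (95,385), (290,418), (380,265) and (290,75), and the bottom of its near corner at (460,285).

```bash
cat > m.py <<'E'
from h import *
c=dict(np.load('n1.npz'));P=cloud(c);f=c['frame'];ok=c['range_z']>0
hsv=cv2.cvtColor(f,cv2.COLOR_RGB2HSV)
br=ok&(hsv[...,1]>100)&(hsv[...,0]<28)&(P[...,1]>.03)&(P[...,1]<.2)&(P[...,0]>.48)&(P[...,0]<.65)
ys,xs=np.nonzero(br);oy,ox=max(0,int(ys.mean())-40),max(0,int(xs.mean())-50);print(oy,ox)
C=[(80,40),(0,190),(95,385),(290,418),(380,265),(290,75)]
W=np.array([onz(c,ox+u/7-.5,oy+v/7-.5,.067)[:2] for u,v in C]);ctr=W.mean(0)
print('corners centre',ctr);D=W-ctr;print(np.hypot(*D.T).round(4),((np.degrees(np.arctan2(D[:,1],D[:,0])))%60).round(1))
B=np.array([onz(c,ox+u/7-.5,oy+v/7-.5,.051)[:2] for u,v in [(375,105),(460,285),(380,425)]])-ctr
print('bottom',np.hypot(*B.T),np.degrees(np.arctan2(B[:,1],B[:,0]))%60)
near=br&(np.hypot(P[...,0]-ctr[0],P[...,1]-ctr[1])<.03)
t=P[near&(P[...,2]>.0702)];print('top',t.mean(0),np.ptp(t,axis=0))
s=P[near&(P[...,2]>.053)&(P[...,2]<.064)];s=s[np.hypot(*(s[:,:2]-ctr).T)<.019]
a=(s[:,:2]-ctr);ang=np.degrees(np.arctan2(a[:,1],a[:,0]));print('side',len(s))
k,lab,cc=cv2.kmeans(a.astype(np.float32),2,None,(3,50,1e-6),5,cv2.KMEANS_PP_CENTERS);
for i in range(2):
    q=a[lab.ravel()==i];l=cv2.fitLine(q.astype(np.float32),cv2.DIST_HUBER,0,.01,.01).ravel();n=np.array([-l[1],l[0]]);n*=np.sign(n@l[2:]);print(len(q),'normal',np.degrees(np.arctan2(n[1],n[0])),'dist',n@l[2:])
# ring
S=status.read_state();T=S['ee_pos'];yaw=np.radians(S['eef_rot'][2]);d=np.array([np.cos(yaw),np.sin(yaw)])
m=ok&(abs(P[...,2]-(T[2]-.1515))<.006)&(((P[...,:2]-T[:2])@d)>.05)
cnt=max(cv2.findContours(m.astype(np.uint8),cv2.RETR_EXTERNAL,cv2.CHAIN_APPROX_NONE)[0],key=cv2.contourArea)[:,0]
cnt=cnt[cnt[:,1]>1]
Q=np.array([onz(c,u,v,T[2]-.1515)[:2] for u,v in cnt]);L=np.c_[(Q-T[:2])@d,(Q-T[:2])@[-d[1],d[0]]]
r=L[L[:,0]>.085];A=np.c_[2*r,np.ones(len(r))];s=np.linalg.lstsq(A,(r**2).sum(1),rcond=None)[0];print('ring local',s[:2],np.sqrt(s[2]+s[:2]@s[:2]),len(r))
h=L[(L[:,0]>.055)&(L[:,0]<.076)];print('shank',h[h[:,1]>0,1].mean(),h[h[:,1]<0,1].mean())
E
python3 m.py
```

```text
43 104
corners centre [0.55340589 0.12265058]
[0.0171 0.0167 0.0174 0.0173 0.0169 0.0173] [36.9 32.2 33.7 35.  34.5 32.9]
bottom [0.01700205 0.01611836 0.01696245] [37.10693789 34.37985233 34.08159604]
top [0.55352891 0.12235418 0.07108833] [0.02554425 0.02501816 0.00293914]
side 402
203 normal -55.021954 dist 0.014635447
199 normal -114.770424 dist 0.0143660605
ring local [ 0.10602079 -0.00204662] 0.021143962802771057 316
shank 0.005940851981138454 -0.009502312541697693
```

Emit:
step_arm(steps=[{"dx": -0.4, "dy": 1.2, "dz": 0, "rx": 0, "ry": 0, "rz": -0.5, "fingers": -1}, {"dx": -0.8, "dy": 2.6, "dz": 0, "rx": 0, "ry": 0, "rz": -1, "fingers": -1}, {"dx": -1.3, "dy": 4.2, "dz": 0, "rx": 0, "ry": 0, "rz": -1.5, "fingers": -1}, {"dx": -1.68, "dy": 5.2, "dz": 0, "rx": 0, "ry": 0, "rz": -1.79, "fingers": -1}, {"dx": -1.68, "dy": 5.32, "dz": -0.7, "rx": 0, "ry": 0, "rz": -1.79, "fingers": -1}, {"dx": -1.68, "dy": 5.32, "dz": -1.4, "rx": 0, "ry": 0, "rz": -1.79, "fingers": -1}, {"dx": -1.68, "dy": 5.32, "dz": -1.7, "rx": 0, "ry": 0, "rz": -1.79, "fingers": -1}, {"dx": -1.68, "dy": 5.32, "dz": -1.7, "rx": 0, "ry": 0, "rz": -1.79, "fingers": -1}])

```text
t: 7.25
ee_pos: [0.4465, 0.1156, 0.2546]
eef_rot: [179.9, 0.0, 4.8]
contact_force: [-0.5, 1.1, -4.4]
opening: 0.0207
```

Run:
```python
from h import *
S=status.read_state();T=S['ee_pos'];yaw=np.radians(S['eef_rot'][2]);print(S['t'],T,S['eef_rot'],S['contact_force'],S['moment'])
c=cam('wrist');f=c['frame'];P=cloud(c);ok=c['range_z']>0
save('o1',f[0:120,200:440],3.2)
d=np.array([np.cos(yaw),np.sin(yaw)]);n=np.array([-d[1],d[0]])
zt=T[2]-.1515
m=ok&(abs(P[...,2]-zt)<.004)&(((P[...,:2]-T[:2])@d)>.05)
L=np.stack([(P[...,:2]-T[:2])@d,(P[...,:2]-T[:2])@n],-1)
# rowwise edges of ring
for v in range(2,110,8):
    x=np.nonzero(m[v])[0]
    if len(x): 
        a,b=onz(c,x.min()-.5,v,zt)[:2],onz(c,x.max()+.5,v,zt)[:2]
        print(v,((a+b)/2-T[:2])@d,((a+b)/2-T[:2])@n,np.hypot(*(a-b))/2)
hd=c['fx'];q=P[ok&(P[...,2]>.0702)&(P[...,2]<.0735)&(np.hypot(P[...,0]-.5535,P[...,1]-.1225)<.02)];print('top seen',len(q),q.mean(0),np.ptp(q,axis=0))
```

```text
7.25 [0.44650318 0.11564546 0.25464352] [1.79934690e+02 3.50934845e-02 4.77424557e+00] [-0.46744538  1.10330599 -4.43692604] [-0.00098212  0.12660191 -0.04184312]
2 0.10850502871795623 -0.0015265103346282967 0.025304153137659803
10 0.10598229308658758 -0.0015230087521713605 0.02548266984472403
18 0.103422864760032 -0.0017036510522850502 0.025478964659520098
26 0.10082745431524294 -0.001515397197652366 0.025103158831994238
34 0.09819375899279591 -0.00151128534090656 0.02453449359485089
42 0.09552094303770461 -0.0016953701272919167 0.023768761833787518
50 0.09280993099447585 -0.001692142416118312 0.022421921005968688
58 0.09005944898903484 -0.0014974333626714986 0.020481010079122685
66 0.08726591861634793 -0.0016851536040849602 0.01851090586847926
74 0.08443206398857171 -0.0014871509025443793 0.015346080322412014
82 0.0815559571425008 -0.0012857809822766767 0.010176844468301782
90 0.07862976379048855 -0.001279615789566475 0.007886285245287136
98 0.07565662226566305 -0.0012739071093802155 0.007944452900169608
106 0.07263832676305529 -0.0012681163701792255 0.008003281009599844
top seen 1989 [0.55345625 0.12304509 0.07108019] [0.0235054  0.02593521 0.00300878]
```

View pics/o1.png

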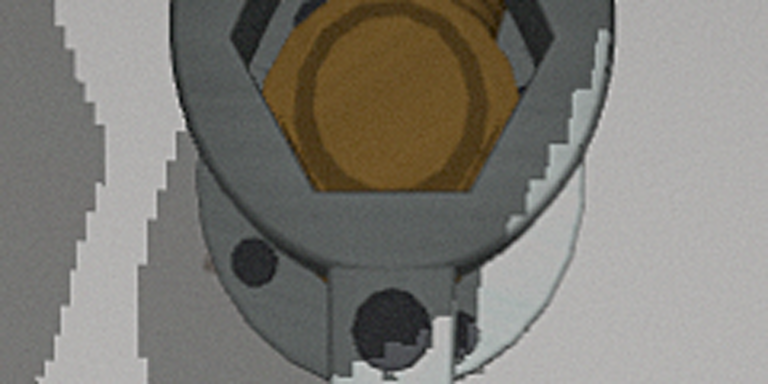

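The hexes line up. The ring needs to go about 2 mm in +x to centre, then I lower it.

Emit:
step_arm(steps=[{"dx": 0.09, "dy": 0, "dz": 0, "rx": 0, "ry": 0, "rz": 0, "fingers": -1}, {"dx": 0.12, "dy": 0, "dz": -0.2, "rx": 0, "ry": 0, "rz": 0, "fingers": -1}, {"dx": 0.12, "dy": 0, "dz": -0.4, "rx": 0, "ry": 0, "rz": 0, "fingers": -1}, {"dx": 0.1, "dy": 0, "dz": -0.6, "rx": 0, "ry": 0, "rz": 0, "fingers": -1}, {"dx": 0.1, "dy": 0, "dz": -0.8, "rx": 0, "ry": 0, "rz": 0, "fingers": -1}, {"dx": 0.1, "dy": 0, "dz": -0.8, "rx": 0, "ry": 0, "rz": 0, "fingers": -1}])

```text
t: 8.05
ee_pos: [0.4492, 0.1157, 0.2345]
eef_rot: [179.9, 0.0, 4.8]
contact_force: [0.7, -0.6, -4.1]
opening: 0.0211
```

Emit:
step_arm(steps=[{"dx": -0.02, "dy": 0, "dz": -0.1, "rx": 0, "ry": 0, "rz": 0, "fingers": -1}, {"dx": -0.02, "dy": 0, "dz": -0.2, "rx": 0, "ry": 0, "rz": 0, "fingers": -1}, {"dx": -0.02, "dy": 0, "dz": -0.3, "rx": 0, "ry": 0, "rz": 0, "fingers": -1}, {"dx": -0.02, "dy": 0, "dz": -0.4, "rx": 0, "ry": 0, "rz": 0, "fingers": -1}, {"dx": -0.02, "dy": 0, "dz": -0.4, "rx": 0, "ry": 0, "rz": 0, "fingers": -1}])

```text
t: 8.68
ee_pos: [0.4485, 0.1157, 0.2243]
eef_rot: [179.9, 0.1, 4.8]
contact_force: [-0.7, 0.2, -3.6]
opening: 0.0214
```

Emit:
step_arm(steps=[{"dx": 0, "dy": 0, "dz": -0.08, "rx": 0, "ry": 0, "rz": 0, "fingers": -1}, {"dx": 0, "dy": 0, "dz": -0.16, "rx": 0, "ry": 0, "rz": 0, "fingers": -1}, {"dx": 0, "dy": 0, "dz": -0.22, "rx": 0, "ry": 0, "rz": 0, "fingers": -1}, {"dx": 0, "dy": 0, "dz": -0.22, "rx": 0, "ry": 0, "rz": 0, "fingers": -1}])

```text
t: 9.18
ee_pos: [0.4486, 0.1156, 0.2187]
eef_rot: [179.9, 0.1, 4.8]
contact_force: [0.1, 0.3, -3.4]
opening: 0.0209
```

Emit:
step_arm(steps=[{"dx": 0, "dy": 0, "dz": -0.04, "rx": 0, "ry": 0, "rz": 0, "fingers": -1}, {"dx": 0, "dy": 0, "dz": -0.06, "rx": 0, "ry": 0, "rz": 0, "fingers": -1}, {"dx": 0, "dy": 0, "dz": -0.06, "rx": 0, "ry": 0, "rz": 0, "fingers": -1}])

```text
t: 9.55
ee_pos: [0.4486, 0.1157, 0.2176]
eef_rot: [179.9, 0.1, 4.8]
contact_force: [-3.1, -1.6, 1.3]
opening: 0.0212
```

The ring is seated: Fz went from −3.5 to +1.3 N at TCP z 0.2176, which puts the ring bottom at about 0.051. Next, a table for the arc about the nut.

```bash
cat > t.py <<'E'
from h import *
import sys
s=status.read_state();T=s['ee_pos'];y0=s['eef_rot'][2];C=np.array([.5535,.1229]);l=np.array([.1052,-.0016])
def R(a): a=np.radians(a);return np.array([[np.cos(a),-np.sin(a)],[np.sin(a),np.cos(a)]])
d=R(y0)[:,0];n=R(y0)[:,1];F=s['contact_force'];M=s['moment']
print(s['t'],T.round(4),'yaw',round(y0,2),'F along,side',(F[:2]@d).round(2),(F[:2]@n).round(2),'Fz',F[2].round(2),'M',M.round(3),'hinge T',((M[2])-(F[:2]@n)*.0732).round(3),'C est',(T[:2]+R(y0)@l).round(4))
for a in map(float,sys.argv[1:]):
    p=C-R(a)@l-T[:2]; print(a,'dx %.3f dy %.3f rz %.3f'%(*(p/.025),(a-y0)/5))
E
python3 t.py 2.8 0.8 -1.2 -3.2 -5.2 -7.2 -9.2
```

```text
9.55 [0.4486 0.1157 0.2176] yaw 4.77 F along,side -3.27 -1.35 Fz 1.35 M [-0.044 -0.035 -0.002] hinge T 0.097 C est [0.5536 0.1229]
2.8 dx -0.012 dy 0.147 rz -0.395
0.8 dx -0.014 dy 0.294 rz -0.795
-1.2 dx -0.012 dy 0.441 rz -1.195
-3.2 dx -0.004 dy 0.587 rz -1.595
-5.2 dx 0.009 dy 0.734 rz -1.995
-7.2 dx 0.027 dy 0.879 rz -2.395
-9.2 dx 0.051 dy 1.024 rz -2.795
```

Emit:
step_arm(steps=[{"dx": -0.012, "dy": 0.147, "dz": 0, "rx": 0, "ry": 0, "rz": -0.395, "fingers": -1}, {"dx": -0.014, "dy": 0.294, "dz": 0, "rx": 0, "ry": 0, "rz": -0.795, "fingers": -1}, {"dx": -0.012, "dy": 0.441, "dz": 0, "rx": 0, "ry": 0, "rz": -1.195, "fingers": -1}, {"dx": -0.004, "dy": 0.587, "dz": 0, "rx": 0, "ry": 0, "rz": -1.595, "fingers": -1}, {"dx": 0.009, "dy": 0.734, "dz": 0, "rx": 0, "ry": 0, "rz": -1.995, "fingers": -1}, {"dx": 0.027, "dy": 0.879, "dz": 0, "rx": 0, "ry": 0, "rz": -2.395, "fingers": -1}])

```text
t: 10.3
ee_pos: [0.4486, 0.1376, 0.2176]
eef_rot: [179.9, 0.2, -7.2]
contact_force: [-4.4, -0.5, 2.5]
opening: 0.0211
```

```bash
python3 t.py  -9 -11 -13 -14.5 -16 -17.5 -19 -20.5
```

```text
10.3 [0.4486 0.1376 0.2176] yaw -7.15 F along,side -4.31 -1.05 Fz 2.52 M [-0.225  0.159  0.303] hinge T 0.38 C est [0.5528 0.1229]
-9.0 dx 0.048 dy 0.134 rz -0.370
-11.0 dx 0.076 dy 0.278 rz -0.770
-13.0 dx 0.108 dy 0.421 rz -1.170
-14.5 dx 0.136 dy 0.528 rz -1.470
-16.0 dx 0.167 dy 0.634 rz -1.770
-17.5 dx 0.200 dy 0.739 rz -2.070
-19.0 dx 0.236 dy 0.843 rz -2.370
-20.5 dx 0.275 dy 0.946 rz -2.670
```

Emit:
step_arm(steps=[{"dx": 0.025, "dy": 0.134, "dz": 0, "rx": 0, "ry": 0, "rz": -0.37, "fingers": -1}, {"dx": 0.055, "dy": 0.278, "dz": 0, "rx": 0, "ry": 0, "rz": -0.77, "fingers": -1}, {"dx": 0.088, "dy": 0.421, "dz": 0, "rx": 0, "ry": 0, "rz": -1.17, "fingers": -1}, {"dx": 0.116, "dy": 0.528, "dz": 0, "rx": 0, "ry": 0, "rz": -1.47, "fingers": -1}, {"dx": 0.147, "dy": 0.634, "dz": 0, "rx": 0, "ry": 0, "rz": -1.77, "fingers": -1}])

```text
t: 10.92
ee_pos: [0.452, 0.1536, 0.2177]
eef_rot: [179.8, 0.2, -16.0]
contact_force: [-5.2, -0.2, 3.2]
opening: 0.021
```

```bash
sed -i 's/.5535,.1229/.5530,.1229/' t.py; python3 t.py -17.5 -19 -20.5 -22 -23.5
```

```text
10.925 [0.452  0.1536 0.2177] yaw -16.03 F along,side -4.95 -1.64 Fz 3.19 M [-0.207  0.169  0.235] hinge T 0.355 C est [0.5527 0.123 ]
-17.5 dx 0.044 dy 0.099 rz -0.294
-19.0 dx 0.080 dy 0.203 rz -0.594
-20.5 dx 0.119 dy 0.306 rz -0.894
-22.0 dx 0.161 dy 0.408 rz -1.194
-23.5 dx 0.205 dy 0.509 rz -1.494
```

Emit:
step_arm(steps=[{"dx": 0.025, "dy": 0.099, "dz": 0, "rx": 0, "ry": 0, "rz": -0.294, "fingers": -1}, {"dx": 0.06, "dy": 0.203, "dz": 0, "rx": 0, "ry": 0, "rz": -0.594, "fingers": -1}, {"dx": 0.06, "dy": 0.203, "dz": 0, "rx": 0, "ry": 0, "rz": -0.594, "fingers": -1}])

```text
t: 11.3
ee_pos: [0.4537, 0.1589, 0.2177]
eef_rot: [179.8, 0.2, -19.0]
contact_force: [-3.4, 0.1, 2.3]
opening: 0.0207
```

```bash
python3 t.py -20.5 -22 -23.5 -25
```

```text
11.3 [0.4537 0.1589 0.2177] yaw -19.05 F along,side -3.22 -1.05 Fz 2.29 M [-0.094  0.01   0.121] hinge T 0.198 C est [0.5526 0.123 ]
-20.5 dx 0.053 dy 0.094 rz -0.291
-22.0 dx 0.094 dy 0.196 rz -0.591
-23.5 dx 0.138 dy 0.297 rz -0.891
-25.0 dx 0.185 dy 0.397 rz -1.191
```

Emit:
step_arm(steps=[{"dx": 0.035, "dy": 0.094, "dz": 0, "rx": 0, "ry": 0, "rz": -0.291, "fingers": -1}, {"dx": 0.075, "dy": 0.196, "dz": 0, "rx": 0, "ry": 0, "rz": -0.591, "fingers": -1}])

```text
t: 11.55
ee_pos: [0.4556, 0.1639, 0.2177]
eef_rot: [179.8, 0.2, -22.1]
contact_force: [-3.3, 0.6, 2.8]
opening: 0.0212
```

```bash
python3 t.py -23.5 -25
```

```text
11.55 [0.4556 0.1639 0.2177] yaw -22.1 F along,side -3.33 -0.69 Fz 2.79 M [-0.155  0.12   0.274] hinge T 0.324 C est [0.5525 0.1228]
-23.5 dx 0.061 dy 0.096 rz -0.281
-25.0 dx 0.108 dy 0.196 rz -0.581
```

Emit:
step_arm(steps=[{"dx": 0.045, "dy": 0.096, "dz": 0, "rx": 0, "ry": 0, "rz": -0.281, "fingers": -1}, {"dx": 0.09, "dy": 0.196, "dz": 0, "rx": 0, "ry": 0, "rz": -0.581, "fingers": -1}])

```text
t: 11.8
ee_pos: [0.4579, 0.169, 0.2177]
eef_rot: [179.8, 0.2, -25.1]
contact_force: [-4.2, -0.8, 2.3]
opening: 0.0211
```

```bash
python3 t.py -26.5 -28
```

```text
11.8 [0.4579 0.169  0.2177] yaw -25.1 F along,side -3.48 -2.54 Fz 2.31 M [-0.187  0.109  0.26 ] hinge T 0.446 C est [0.5525 0.1229]
-26.5 dx 0.067 dy 0.091 rz -0.280
-28.0 dx 0.119 dy 0.188 rz -0.580
```

Emit:
step_arm(steps=[{"dx": 0.05, "dy": 0.091, "dz": 0, "rx": 0, "ry": 0, "rz": -0.28, "fingers": -1}, {"dx": 0.1, "dy": 0.188, "dz": 0, "rx": 0, "ry": 0, "rz": -0.58, "fingers": -1}])

```text
t: 12.05
ee_pos: [0.4603, 0.1737, 0.2176]
eef_rot: [179.8, 0.2, -28.0]
contact_force: [-3.4, -1.0, 2.7]
opening: 0.0211
```

```bash
python3 t.py -29 -30 -31
```

```text
12.05 [0.4603 0.1737 0.2176] yaw -28.02 F along,side -2.5 -2.52 Fz 2.74 M [-0.493  0.192  0.568] hinge T 0.752 C est [0.5524 0.1228]
-29.0 dx 0.060 dy 0.066 rz -0.196
-30.0 dx 0.097 dy 0.129 rz -0.396
-31.0 dx 0.135 dy 0.192 rz -0.596
```

Hinge torque is up to 0.75 N m, so the nut is coming home. From here I take 1° steps.

Emit:
step_arm(steps=[{"dx": 0.045, "dy": 0.066, "dz": 0, "rx": 0, "ry": 0, "rz": -0.196, "fingers": -1}, {"dx": 0.045, "dy": 0.066, "dz": 0, "rx": 0, "ry": 0, "rz": -0.196, "fingers": -1}])

```text
t: 12.3
ee_pos: [0.4611, 0.1751, 0.2175]
eef_rot: [179.6, 0.2, -28.9]
contact_force: [-4.9, -2.3, 3.6]
opening: 0.0211
```

```bash
python3 t.py -30 -31 -32
```

```text
12.3 [0.4611 0.1751 0.2175] yaw -28.91 F along,side -3.19 -4.36 Fz 3.62 M [-0.498  0.226  0.739] hinge T 1.058 C est [0.5524 0.1229]
-30.0 dx 0.062 dy 0.070 rz -0.218
-31.0 dx 0.101 dy 0.132 rz -0.418
-32.0 dx 0.140 dy 0.194 rz -0.618
```

```bash
cat > hg.py <<'E'
from t import *
l2=np.array([.0732,-.0016]);H=T[:2]+R(y0)@l2
for a in map(float,sys.argv[1:]):
    p=H-R(a)@l2-T[:2]; print('hinge',a,'dx %.3f dy %.3f rz %.3f'%(*(p/.025),(a-y0)/5))
E
python3 hg.py -30 -31 -32
```

```text
12.3 [0.4611 0.1751 0.2175] yaw -28.91 F along,side -3.19 -4.36 Fz 3.62 M [-0.498  0.226  0.739] hinge T 1.058 C est [0.5524 0.1229]
-30.0 dx 0.062 dy 0.070 rz -0.218
-31.0 dx 0.101 dy 0.132 rz -0.418
-32.0 dx 0.140 dy 0.194 rz -0.618
hinge -30.0 dx 0.028 dy 0.048 rz -0.218
hinge -31.0 dx 0.055 dy 0.091 rz -0.418
hinge -32.0 dx 0.083 dy 0.134 rz -0.618
```

Emit:
step_arm(steps=[{"dx": 0.028, "dy": 0.05, "dz": 0, "rx": 0, "ry": 0, "rz": -0.218, "fingers": -1}, {"dx": 0.055, "dy": 0.092, "dz": 0, "rx": 0, "ry": 0, "rz": -0.418, "fingers": -1}, {"dx": 0.055, "dy": 0.092, "dz": 0, "rx": 0, "ry": 0, "rz": -0.418, "fingers": -1}])

```text
t: 12.68
ee_pos: [0.4625, 0.1775, 0.2175]
eef_rot: [179.6, 0.2, -31.0]
contact_force: [-4.4, -1.0, 4.1]
opening: 0.0215
```

```bash
python3 hg.py -32 -33 -34
python3 - <<'E'
from h import *
c=cam('wrist');save('b1',c['frame'][0:240,200:440],2.5)
E
```

```text
12.675 [0.4625 0.1775 0.2175] yaw -30.98 F along,side -3.3 -3.12 Fz 4.11 M [-0.447  0.164  0.775] hinge T 1.003 C est [0.5518 0.1219]
-32.0 dx 0.087 dy 0.101 rz -0.204
-33.0 dx 0.127 dy 0.163 rz -0.404
-34.0 dx 0.169 dy 0.223 rz -0.604
hinge -32.0 dx 0.028 dy 0.044 rz -0.204
hinge -33.0 dx 0.057 dy 0.086 rz -0.404
hinge -34.0 dx 0.086 dy 0.128 rz -0.604
```

View pics/b1.png

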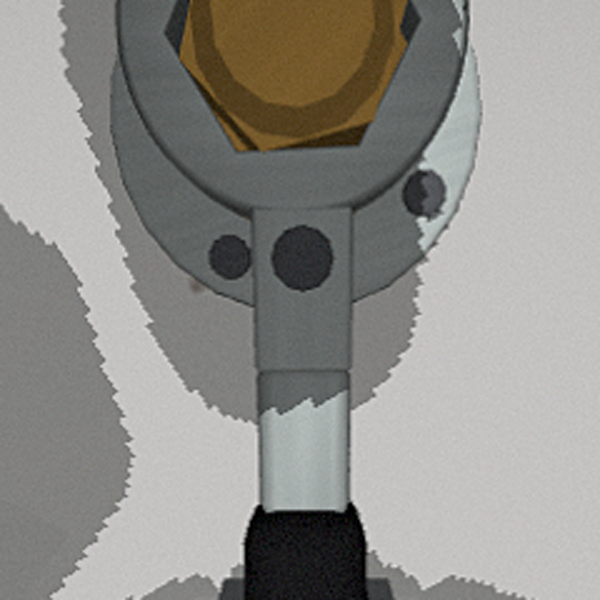

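The lower hole flat, (237,152)–(362,145), is tilted about 3° to the handle, and the torque sits on its 1.0 N m plateau. The hinge has begun to give (about 0.04–0.055 rad), so I go 2° further.

Emit:
step_arm(steps=[{"dx": 0.028, "dy": 0.044, "dz": 0, "rx": 0, "ry": 0, "rz": -0.204, "fingers": -1}, {"dx": 0.057, "dy": 0.086, "dz": 0, "rx": 0, "ry": 0, "rz": -0.404, "fingers": -1}, {"dx": 0.057, "dy": 0.086, "dz": 0, "rx": 0, "ry": 0, "rz": -0.404, "fingers": -1}])

```text
t: 13.1
ee_pos: [0.4639, 0.1796, 0.2175]
eef_rot: [179.6, 0.2, -33.0]
contact_force: [-5.2, -1.1, 4.3]
opening: 0.0213
```

```bash
cat > ang.py <<'E'
from h import *
import sys
S=status.read_state();T=S['ee_pos'];y=S['eef_rot'][2]
c=cam('wrist');np.savez('ang.npz',**{k:np.array(v) for k,v in c.items()});P=cloud(c)
hsv=cv2.cvtColor(c['frame'],cv2.COLOR_RGB2HSV);br=(hsv[...,1]>90)&(hsv[...,0]<28)
# lower edge of brass seen through hole = ring's near flat (top edge), z=T-.1515
pts=[]
for u in range(299,341):
    v=np.nonzero(br[0:75,u])[0]
    if len(v): pts.append((u,v.max()+.5))
pts=np.array(pts);
A=np.array([onz(c,u,v,T[2]-.1515)[:2] for u,v in pts]);l=cv2.fitLine(A.astype(np.float32),cv2.DIST_HUBER,0,1e-4,1e-4).ravel();a=np.degrees(np.arctan2(l[1],l[0]));print('flat dir rel. tool y',((a-y)%180)-90,len(pts),pts[0],pts[-1])
E
python3 ang.py; python3 t.py
```

```text
flat dir rel. tool y 5.165644385028401 42 [299.   60.5] [340.   56.5]
13.15 [0.4639 0.1797 0.2175] yaw -33.01 F along,side -4.21 -4.02 Fz 3.12 M [-0.413  0.266  0.75 ] hinge T 1.044 C est [0.5512 0.121 ]
```

The hinge is at about 5.2° (0.09 rad), torque 1.04 N m. I stop here and ease back.

```bash
python3 hg.py -32 -31 -30 -29 -28.5
```

```text
13.15 [0.4639 0.1797 0.2175] yaw -33.01 F along,side -4.21 -4.02 Fz 3.12 M [-0.413  0.266  0.75 ] hinge T 1.044 C est [0.5512 0.121 ]
-32.0 dx 0.030 dy 0.013 rz 0.203
-31.0 dx -0.010 dy -0.049 rz 0.403
-30.0 dx -0.048 dy -0.111 rz 0.603
-29.0 dx -0.085 dy -0.175 rz 0.803
-28.5 dx -0.103 dy -0.207 rz 0.903
hinge -32.0 dx -0.029 dy -0.043 rz 0.203
hinge -31.0 dx -0.056 dy -0.086 rz 0.403
hinge -30.0 dx -0.083 dy -0.130 rz 0.603
hinge -29.0 dx -0.110 dy -0.173 rz 0.803
hinge -28.5 dx -0.122 dy -0.196 rz 0.903
```

Emit:
step_arm(steps=[{"dx": -0.029, "dy": -0.043, "dz": 0, "rx": 0, "ry": 0, "rz": 0.203, "fingers": -1}, {"dx": -0.056, "dy": -0.086, "dz": 0, "rx": 0, "ry": 0, "rz": 0.403, "fingers": -1}, {"dx": -0.083, "dy": -0.13, "dz": 0, "rx": 0, "ry": 0, "rz": 0.603, "fingers": -1}, {"dx": -0.11, "dy": -0.173, "dz": 0, "rx": 0, "ry": 0, "rz": 0.803, "fingers": -1}, {"dx": -0.11, "dy": -0.173, "dz": 0, "rx": 0, "ry": 0, "rz": 0.803, "fingers": -1}])

```text
t: 13.78
ee_pos: [0.4612, 0.1753, 0.2175]
eef_rot: [179.6, 0.2, -29.0]
contact_force: [-4.9, -1.2, 4.3]
opening: 0.0208
```

```bash
python3 ang.py; python3 t.py -28 -27 -26 -25
```

```text
flat dir rel. tool y -0.006434474312470684 42 [299.   59.5] [340.   58.5]
13.825 [0.4612 0.1753 0.2175] yaw -29.01 F along,side -3.13 -3.22 Fz 4.77 M [-0.49   0.155  0.704] hinge T 0.939 C est [0.5524 0.1229]
-28.0 dx -0.012 dy -0.064 rz 0.201
-27.0 dx -0.047 dy -0.129 rz 0.401
-26.0 dx -0.081 dy -0.194 rz 0.601
-25.0 dx -0.114 dy -0.260 rz 0.801
```

The hinge is straight again (0.0°). Now I unload.

Emit:
step_arm(steps=[{"dx": -0.036, "dy": -0.064, "dz": 0, "rx": 0, "ry": 0, "rz": 0.201, "fingers": -1}, {"dx": -0.071, "dy": -0.129, "dz": 0, "rx": 0, "ry": 0, "rz": 0.401, "fingers": -1}, {"dx": -0.071, "dy": -0.129, "dz": 0, "rx": 0, "ry": 0, "rz": 0.401, "fingers": -1}])

```text
t: 14.2
ee_pos: [0.4598, 0.1727, 0.2178]
eef_rot: [179.8, 0.2, -27.2]
contact_force: [-2.7, 4.6, 2.6]
opening: 0.0213
```

```bash
python3 t.py -26 -25 -24 -23
```

```text
14.2 [0.4598 0.1727 0.2178] yaw -27.15 F along,side -4.54 2.89 Fz 2.57 M [0.482 0.055 0.082] hinge T -0.129 C est [0.5527 0.1232]
-26.0 dx -0.028 dy -0.088 rz 0.230
-25.0 dx -0.060 dy -0.154 rz 0.430
-24.0 dx -0.092 dy -0.221 rz 0.630
-23.0 dx -0.122 dy -0.288 rz 0.830
```

Emit:
step_arm(steps=[{"dx": -0.02, "dy": 0.01, "dz": 0.03, "rx": 0, "ry": 0, "rz": 0, "fingers": -1}, {"dx": -0.04, "dy": -0.08, "dz": 0.03, "rx": 0, "ry": 0, "rz": 0.23, "fingers": -1}, {"dx": -0.07, "dy": -0.145, "dz": 0.03, "rx": 0, "ry": 0, "rz": 0.43, "fingers": -1}, {"dx": -0.07, "dy": -0.145, "dz": 0.03, "rx": 0, "ry": 0, "rz": 0.43, "fingers": -1}])

```text
t: 14.7
ee_pos: [0.458, 0.169, 0.2184]
eef_rot: [179.8, 0.2, -25.0]
contact_force: [-1.6, 2.3, -1.3]
opening: 0.021
```

```bash
python3 t.py -24 -23 -22; python3 ang.py
python3 - <<'E'
from h import *
c=dict(np.load('ang.npz'));save('e1',c['frame'][0:90,240:400],5)
E
```

```text
14.7 [0.458  0.169  0.2184] yaw -25.0 F along,side -2.45 1.36 Fz -1.27 M [0.34  0.031 0.157] hinge T 0.057 C est [0.5527 0.1231]
-24.0 dx -0.019 dy -0.072 rz 0.199
-23.0 dx -0.049 dy -0.139 rz 0.399
-22.0 dx -0.078 dy -0.207 rz 0.599
flat dir rel. tool y -0.028406258885638636 42 [299.   59.5] [340.   58.5]
```

View pics/e1.png

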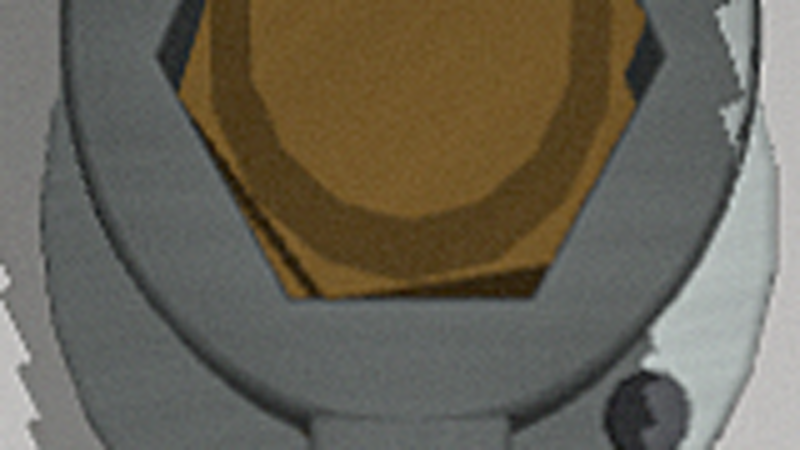

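The nut flat, (330,295)–(545,268), is still turned about 5–7° to the ring. The ring is in its play, so I turn back 4° more to centre it, then lift.

Emit:
step_arm(steps=[{"dx": -0.03, "dy": -0.072, "dz": 0, "rx": 0, "ry": 0, "rz": 0.2, "fingers": -1}, {"dx": -0.06, "dy": -0.139, "dz": 0, "rx": 0, "ry": 0, "rz": 0.4, "fingers": -1}, {"dx": -0.09, "dy": -0.207, "dz": 0, "rx": 0, "ry": 0, "rz": 0.6, "fingers": -1}, {"dx": -0.105, "dy": -0.24, "dz": 0, "rx": 0, "ry": 0, "rz": 0.7, "fingers": -1}, {"dx": -0.105, "dy": -0.24, "dz": 0, "rx": 0, "ry": 0, "rz": 0.7, "fingers": -1}])

```text
t: 15.38
ee_pos: [0.4556, 0.1629, 0.2185]
eef_rot: [179.8, 0.2, -21.5]
contact_force: [0.4, 2.0, -1.8]
opening: 0.0207
```

```bash
python3 t.py -21.5 -20.5
```

```text
15.375 [0.4556 0.1629 0.2185] yaw -21.5 F along,side -0.37 1.98 Fz -1.78 M [ 0.216 -0.07   0.113] hinge T -0.032 C est [0.5529 0.1228]
-21.5 dx 0.004 dy 0.004 rz -0.000
-20.5 dx -0.024 dy -0.065 rz 0.200
```

Emit:
step_arm(steps=[{"dx": 0, "dy": 0.01, "dz": 0.08, "rx": 0, "ry": 0, "rz": 0, "fingers": -1}, {"dx": 0, "dy": 0.01, "dz": 0.2, "rx": 0, "ry": 0, "rz": 0, "fingers": -1}, {"dx": 0, "dy": 0.01, "dz": 0.3, "rx": 0, "ry": 0, "rz": 0, "fingers": -1}])

```text
t: 15.75
ee_pos: [0.4553, 0.163, 0.226]
eef_rot: [179.8, 0.2, -21.5]
contact_force: [0.3, -0.0, -3.9]
opening: 0.021
```

Emit:
step_arm(steps=[{"dx": 0, "dy": 0, "dz": 0.15, "rx": 0, "ry": 0, "rz": 0, "fingers": -1}, {"dx": 0, "dy": 0, "dz": 0.3, "rx": 0, "ry": 0, "rz": 0, "fingers": -1}, {"dx": 0, "dy": 0, "dz": 0.6, "rx": 0, "ry": 0, "rz": 0, "fingers": -1}, {"dx": 0, "dy": 0, "dz": 1.0, "rx": 0, "ry": 0, "rz": 0, "fingers": -1}, {"dx": 0, "dy": 0, "dz": 1.6, "rx": 0, "ry": 0, "rz": 0, "fingers": -1}, {"dx": 0, "dy": 0, "dz": 2.2, "rx": 0, "ry": 0, "rz": 0, "fingers": -1}, {"dx": 0, "dy": 0, "dz": 2.8, "rx": 0, "ry": 0, "rz": 0, "fingers": -1}, {"dx": 0, "dy": 0, "dz": 2.8, "rx": 0, "ry": 0, "rz": 0, "fingers": -1}])

```text
t: 16.75
ee_pos: [0.4563, 0.1632, 0.298]
eef_rot: [179.9, 0.0, -21.5]
contact_force: [0.5, -0.6, -4.2]
opening: 0.0211
```

Run:
```python
from h import *
s=status.read_state();print(s['t'],s['ee_pos'],s['eef_rot'],s['contact_force'],s['moment'],s['joints'].round(1))
c=cam('wrist');P=cloud(c);T=s['ee_pos'];y=np.radians(s['eef_rot'][2]);d=np.array([np.cos(y),np.sin(y)]);n=np.array([-d[1],d[0]])
m=(c['range_z']>0)&(P[...,2]>T[2]-.19)&(P[...,2]<T[2]-.1)
u=(P[...,:2]-T[:2])@d;v=(P[...,:2]-T[:2])@n
for a in np.arange(.05,.12,.01):
    k=m&(u>=a)&(u<a+.01)
    if k.any(): 
        for w in (-.02,-.005,.008): 
            kk=k&(abs(v-w)<.006);print(a.round(2),w,(np.median(P[kk][:,2])-T[2]).round(4) if kk.any() else None,end=' | ')
        print(v[k].min().round(4),v[k].max().round(4))
```

```text
16.75 [0.4562576  0.16320077 0.29798806] [ 1.79901146e+02  2.58950385e-02 -2.15088058e+01] [ 0.51059528 -0.62898026 -4.19039866] [ 0.03841162  0.06807379 -0.03809601] [ 1.460e+01  1.020e+01  1.169e+02 -1.000e-01  5.300e+01  1.261e+02]
0.05 -0.02 None | 0.05 -0.005 -0.1518 | 0.05 0.008 -0.1519 | -0.0089 0.0071
0.06 -0.02 None | 0.06 -0.005 -0.1516 | 0.06 0.008 -0.1517 | -0.009 0.007
0.07 -0.02 None | 0.07 -0.005 -0.1509 | 0.07 0.008 -0.1516 | -0.0089 0.007
0.08 -0.02 -0.1521 | 0.08 -0.005 -0.1517 | 0.08 0.008 -0.1519 | -0.021 0.0186
0.09 -0.02 -0.1518 | 0.09 -0.005 -0.1521 | 0.09 0.008 -0.1519 | -0.0262 0.0238
0.1 -0.02 -0.1519 | 0.1 -0.005 None | 0.1 0.008 -0.1524 | -0.0271 0.0246
0.11 -0.02 -0.1592 | 0.11 -0.005 None | 0.11 0.008 -0.1611 | -0.0255 0.0243
```

Lifted clear with the grasp unchanged. Back to the rest.

Emit:
step_arm(steps=[{"dx": 0, "dy": -0.8, "dz": 0, "rx": 0, "ry": 0, "rz": 0.3, "fingers": -1}, {"dx": 0, "dy": -2.2, "dz": 0, "rx": 0, "ry": 0, "rz": 1, "fingers": -1}, {"dx": 0, "dy": -4, "dz": 0, "rx": 0, "ry": 0, "rz": 1.8, "fingers": -1}, {"dx": 0.2, "dy": -6, "dz": 0, "rx": 0, "ry": 0, "rz": 2.6, "fingers": -1}, {"dx": 0.4, "dy": -8, "dz": 0, "rx": 0, "ry": 0, "rz": 3.4, "fingers": -1}, {"dx": 0.6, "dy": -10, "dz": 0, "rx": 0, "ry": 0, "rz": 4.2, "fingers": -1}, {"dx": 0.8, "dy": -12, "dz": 0, "rx": 0, "ry": 0, "rz": 5, "fingers": -1}, {"dx": 1, "dy": -14, "dz": 0, "rx": 0, "ry": 0, "rz": 5.8, "fingers": -1}, {"dx": 1.1, "dy": -15.8, "dz": 0, "rx": 0, "ry": 0, "rz": 6.5, "fingers": -1}, {"dx": 1.13, "dy": -17.2, "dz": 0, "rx": 0, "ry": 0, "rz": 7, "fingers": -1}, {"dx": 1.13, "dy": -17.63, "dz": 0, "rx": 0, "ry": 0, "rz": 7.04, "fingers": -1}, {"dx": 1.13, "dy": -17.63, "dz": 0, "rx": 0, "ry": 0, "rz": 7.04, "fingers": -1}])

```text
t: 18.3
ee_pos: [0.4835, -0.2777, 0.2961]
eef_rot: [179.9, 0.2, 13.6]
contact_force: [-0.2, 0.4, -4.2]
opening: 0.0211
```

Emit:
step_arm(steps=[{"dx": 0.04, "dy": 0.01, "dz": -0.5, "rx": 0, "ry": 0, "rz": 0.02, "fingers": -1}, {"dx": 0.04, "dy": 0.01, "dz": -1.2, "rx": 0, "ry": 0, "rz": 0.02, "fingers": -1}, {"dx": 0.04, "dy": 0.01, "dz": -1.9, "rx": 0, "ry": 0, "rz": 0.02, "fingers": -1}, {"dx": 0.04, "dy": 0.01, "dz": -2.5, "rx": 0, "ry": 0, "rz": 0.02, "fingers": -1}, {"dx": 0.04, "dy": 0.01, "dz": -2.9, "rx": 0, "ry": 0, "rz": 0.02, "fingers": -1}, {"dx": 0.04, "dy": 0.01, "dz": -3.2, "rx": 0, "ry": 0, "rz": 0.02, "fingers": -1}, {"dx": 0.04, "dy": 0.01, "dz": -3.4, "rx": 0, "ry": 0, "rz": 0.02, "fingers": -1}, {"dx": 0.04, "dy": 0.01, "dz": -3.4, "rx": 0, "ry": 0, "rz": 0.02, "fingers": -1}])

```text
t: 19.3
ee_pos: [0.4845, -0.2775, 0.211]
eef_rot: [179.9, 0.2, 13.7]
contact_force: [0.1, 0.8, -3.9]
opening: 0.021
```

Emit:
step_arm(steps=[{"dx": 0, "dy": 0, "dz": -0.06, "rx": 0, "ry": 0, "rz": 0, "fingers": -1}, {"dx": 0, "dy": 0, "dz": -0.12, "rx": 0, "ry": 0, "rz": 0, "fingers": -1}, {"dx": 0, "dy": 0, "dz": -0.14, "rx": 0, "ry": 0, "rz": 0, "fingers": -1}, {"dx": 0, "dy": 0, "dz": -0.14, "rx": 0, "ry": 0, "rz": 0, "fingers": -1}])

```text
t: 19.8
ee_pos: [0.4845, -0.2776, 0.2077]
eef_rot: [179.9, 0.2, 13.7]
contact_force: [-0.8, -0.2, -2.4]
opening: 0.021
```

Emit:
step_arm(steps=[{"dx": 0, "dy": 0, "dz": -0.02, "rx": 0, "ry": 0, "rz": 0, "fingers": -1}, {"dx": 0, "dy": 0, "dz": -0.02, "rx": 0, "ry": 0, "rz": 0, "fingers": -0.4}, {"dx": 0, "dy": 0, "dz": -0.02, "rx": 0, "ry": 0, "rz": 0, "fingers": 0}, {"dx": 0, "dy": 0, "dz": -0.02, "rx": 0, "ry": 0, "rz": 0, "fingers": 0.8}, {"dx": 0, "dy": 0, "dz": -0.02, "rx": 0, "ry": 0, "rz": 0, "fingers": 0.8}, {"dx": 0, "dy": 0, "dz": 0.3, "rx": 0, "ry": 0, "rz": 0, "fingers": 0.8}, {"dx": 0, "dy": 0, "dz": 1.0, "rx": 0, "ry": 0, "rz": 0, "fingers": 0.8}, {"dx": 0, "dy": 0, "dz": 2.2, "rx": 0, "ry": 0, "rz": 0, "fingers": 1}, {"dx": 0, "dy": 0, "dz": 3.8, "rx": 0, "ry": 0, "rz": 0, "fingers": 1}, {"dx": -0.3, "dy": 0, "dz": 5.6, "rx": 0, "ry": 0, "rz": 0, "fingers": 1}, {"dx": -0.6, "dy": 0.3, "dz": 7.6, "rx": 0, "ry": 0, "rz": 0, "fingers": 1}, {"dx": -0.6, "dy": 0.3, "dz": 7.9, "rx": 0, "ry": 0, "rz": 0, "fingers": 1}])

```text
t: 21.3
ee_pos: [0.4703, -0.2705, 0.4114]
eef_rot: [179.5, -0.2, 13.7]
contact_force: [0.2, -0.1, -0.3]
opening: 0.0853
```

Run:
```python
from h import *
s=status.read_state();print(s['t'],s['ee_pos'],s['eef_rot'],s['contact_force'],s['opening'])
c=cam('wrist');P=cloud(c);ok=(c['range_z']>0);f=c['frame'].astype(int);save('z1',c['frame'],1.25)
m=(ok&(P[...,2]>.044)&(P[...,2]<.08)&(P[...,1]>-.33)&(P[...,1]<-.2)&(P[...,0]>.38)).astype(np.uint8)
cnt=max(cv2.findContours(m,cv2.RETR_EXTERNAL,cv2.CHAIN_APPROX_NONE)[0],key=cv2.contourArea)[:,0]
W=np.array([onz(c,u,v,.056) for u,v in cnt]);rp=W[W[:,0]>.577]
A=np.c_[2*rp[:,:2],np.ones(len(rp))];q=np.linalg.lstsq(A,(rp[:,:2]**2).sum(1),rcond=None)[0];print('ring',q[:2],len(rp))
d=(m>0)&(f.max(-1)<70);q=P[d&(P[...,0]<.52)];q=q[q[:,2]>.05]
ax=cv2.fitLine(q[:,:2].astype(np.float32),cv2.DIST_HUBER,0,.01,.01).ravel();print(ax,q[:,2].max())
for n in('top','scene'):
    c=cam(n);P=cloud(c);up=(c['range_z']>0)&(P[...,0]>.25)&(P[...,0]<.8)&(abs(P[...,1])<.6)&(P[...,2]>.03)&(P[...,2]<.12)
    k,l,st,ce=cv2.connectedComponentsWithStats(up.astype(np.uint8))
    for i in range(1,k):
        if st[i,4]>40: print(n,st[i],P[l==i].mean(0).round(3))
save('z2',c['frame'][130:320,130:420],2.6)
```

```text
21.3 [ 0.47033332 -0.2705071   0.41144883] [179.4820096   -0.2101056   13.70123665] [ 0.24920316 -0.10239973 -0.28672985] 0.08526497287949406
ring [ 0.58687022 -0.25433373] 95
[ 0.9704249   0.24140333  0.4595646  -0.28476784] 0.06418163713721611
top [156 147  25  26 314] [0.63  0.38  0.056]
top [128 166  28  26 545] [0.558 0.448 0.082]
top [356 168  16  20 137] [ 0.587 -0.249  0.055]
top [422 171  19   6  66] [ 0.603 -0.474  0.048]
top [239 173  14  18 193] [0.558 0.121 0.057]
top [306 182  15   6  74] [ 0.56  -0.091  0.041]
top [368 208  11  14  82] [ 0.467 -0.281  0.061]
top [308 216  16   6  75] [ 0.45  -0.102  0.041]
scene [347 131  16  15  66] [ 0.603 -0.45   0.045]
scene [324 159  66  25 609] [ 0.507 -0.264  0.053]
scene [309 191  11  15  90] [ 0.556 -0.084  0.04 ]
scene [344 200  11  16  93] [ 0.447 -0.096  0.04 ]
scene [264 231  20  21 279] [0.549 0.132 0.055]
scene [ 156  281   46   80 2367] [0.574 0.433 0.07 ]
```

View pics/z1.png

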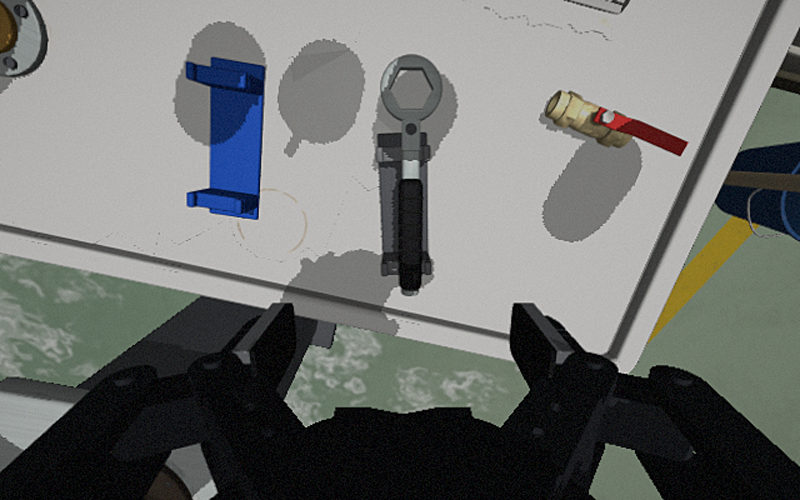

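The wrench is back in its rest. The arm was still settling (roll 179.5°) when that was measured, so I let it settle and recheck the small sideways offset.

Emit:
step_arm(steps=[{"dx": 0, "dy": 0, "dz": -0.3, "rx": 0, "ry": 0, "rz": 0, "fingers": 1}, {"dx": 0, "dy": 0, "dz": -0.3, "rx": 0.1, "ry": 0, "rz": 0, "fingers": 1}, {"dx": 0, "dy": 0, "dz": -0.3, "rx": 0.1, "ry": 0, "rz": 0, "fingers": 1}])

```text
t: 21.82
ee_pos: [0.4692, -0.2699, 0.3969]
eef_rot: [-179.5, 0.1, 13.7]
contact_force: [-0.5, 0.5, -0.6]
opening: 0.0852
```

Run:
```python
from h import *
s=status.read_state();print(s['ee_pos'],s['eef_rot'])
c=cam('wrist');P=cloud(c);ok=(c['range_z']>0);f=c['frame'].astype(int)
m=(ok&(P[...,2]>.044)&(P[...,2]<.08)&(P[...,1]>-.33)&(P[...,1]<-.2)&(P[...,0]>.38)).astype(np.uint8)
cnt=max(cv2.findContours(m,cv2.RETR_EXTERNAL,cv2.CHAIN_APPROX_NONE)[0],key=cv2.contourArea)[:,0]
W=np.array([onz(c,u,v,.056) for u,v in cnt]);rp=W[W[:,0]>.577]
A=np.c_[2*rp[:,:2],np.ones(len(rp))];q=np.linalg.lstsq(A,(rp[:,:2]**2).sum(1),rcond=None)[0];print('ring',q[:2])
d=(m>0)&(f.max(-1)<70);q=P[d&(P[...,0]<.52)];q=q[q[:,2]>.05]
ax=cv2.fitLine(q[:,:2].astype(np.float32),cv2.DIST_HUBER,0,.01,.01).ravel();print(ax)
# cross-section in wrench frame at the saddles
mid=np.array([.4699,-.2799]);a=np.radians(13.8);D=np.array([np.cos(a),np.sin(a)]);N=np.array([-D[1],D[0]])
def sec(P,ok,name):
    u=(P[...,:2]-mid)@D;v=(P[...,:2]-mid)@N
    for u0 in(-45,65):
        k=ok&(abs(u*1000-u0)<6)&(P[...,2]>.03)&(abs(v)<.04);lip=k&(P[...,2]<.050)
        tall=k&(P[...,2]>.0525);print(name,u0,'saddle v',v[lip].min().round(4),v[lip].max().round(4),'wrench v',v[tall].min().round(4),v[tall].max().round(4))
    b=ok&(f[...,2]>f[...,0]+60)&(P[...,2]>.03)&(P[...,1]>-.2); print('blue',P[b].mean(0))
sec(P,ok,'now'); print(P[ok&(f[...,0]>f[...,1]+80)&(P[...,1]<-.3)&(P[...,2]>.03)].mean(0))
save('z3',c['frame'][20:260,270:390],2.5)
```

```text
[ 0.46919639 -0.26993539  0.39685876] [-1.79510387e+02  1.34352844e-01  1.36870799e+01]
ring [ 0.58646659 -0.25436768]
[ 0.9717575   0.23598193  0.46639347 -0.28299066]
now -45 saddle v -0.0226 0.0259 wrench v -0.0135 0.0082
now 65 saddle v -0.02 0.0286 wrench v -0.0099 0.005
blue [ 0.50936505 -0.09528929  0.04163351]
[ 0.60570151 -0.43752961  0.04236828]
```

View pics/z3.png

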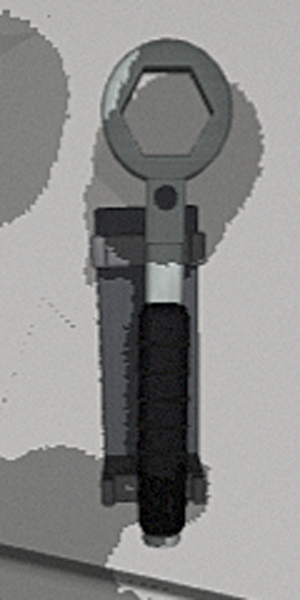

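The wrench lies properly between the lips, but about 3 mm to the right of where it lay: the ring is at y −0.2544, was −0.2513. There is time to mend this by regrasping, raising it slightly and shifting it by 3 mm.

Emit:
step_arm(steps=[{"dx": 0.3, "dy": -0.15, "dz": -1.2, "rx": -0.1, "ry": 0, "rz": 0, "fingers": 1}, {"dx": 0.61, "dy": -0.31, "dz": -2.6, "rx": -0.1, "ry": 0, "rz": 0, "fingers": 1}, {"dx": 0.61, "dy": -0.31, "dz": -4.0, "rx": -0.1, "ry": 0, "rz": 0, "fingers": 1}, {"dx": 0.61, "dy": -0.31, "dz": -5.4, "rx": -0.1, "ry": 0, "rz": 0, "fingers": 1}, {"dx": 0.61, "dy": -0.31, "dz": -6.5, "rx": -0.1, "ry": 0, "rz": 0, "fingers": 1}, {"dx": 0.61, "dy": -0.31, "dz": -7.2, "rx": -0.1, "ry": 0, "rz": 0, "fingers": 1}, {"dx": 0.61, "dy": -0.31, "dz": -7.5, "rx": -0.1, "ry": 0, "rz": 0, "fingers": 1}, {"dx": 0.61, "dy": -0.31, "dz": -7.58, "rx": -0.1, "ry": 0, "rz": 0, "fingers": 0}, {"dx": 0.61, "dy": -0.31, "dz": -7.58, "rx": -0.1, "ry": 0, "rz": 0, "fingers": -0.3}, {"dx": 0.61, "dy": -0.31, "dz": -7.58, "rx": -0.1, "ry": 0, "rz": 0, "fingers": -0.4}])

```text
t: 23.12
ee_pos: [0.485, -0.2781, 0.2088]
eef_rot: [179.9, 0.1, 13.7]
contact_force: [-0.1, 0.3, -0.9]
opening: 0.0323
```

Emit:
step_arm(steps=[{"dx": 0, "dy": 0, "dz": 0, "rx": 0, "ry": 0, "rz": 0, "fingers": -1}, {"dx": 0, "dy": 0, "dz": 0, "rx": 0, "ry": 0, "rz": 0, "fingers": -1}, {"dx": 0, "dy": 0, "dz": 0, "rx": 0, "ry": 0, "rz": 0, "fingers": -1}, {"dx": 0, "dy": 0, "dz": 0, "rx": 0, "ry": 0, "rz": 0, "fingers": -1}, {"dx": 0, "dy": 0, "dz": 0, "rx": 0, "ry": 0, "rz": 0, "fingers": -1}])

```text
t: 23.75
ee_pos: [0.4852, -0.2782, 0.2092]
eef_rot: [179.9, 0.1, 13.7]
contact_force: [-1.0, 0.7, 4.4]
opening: 0.0211
```

Emit:
step_arm(steps=[{"dx": 0, "dy": 0, "dz": 0.12, "rx": 0, "ry": 0, "rz": 0, "fingers": -1}, {"dx": 0, "dy": 0, "dz": 0.15, "rx": 0, "ry": 0, "rz": 0, "fingers": -1}, {"dx": 0, "dy": 0.12, "dz": 0.15, "rx": 0, "ry": 0, "rz": 0, "fingers": -1}, {"dx": 0, "dy": 0.13, "dz": 0.15, "rx": 0, "ry": 0, "rz": 0, "fingers": -1}, {"dx": 0, "dy": 0.13, "dz": 0.06, "rx": 0, "ry": 0, "rz": 0, "fingers": -1}, {"dx": 0, "dy": 0.13, "dz": 0.0, "rx": 0, "ry": 0, "rz": 0, "fingers": -1}, {"dx": 0, "dy": 0.13, "dz": 0.0, "rx": 0, "ry": 0, "rz": 0, "fingers": -1}])

```text
t: 24.62
ee_pos: [0.4852, -0.2749, 0.2092]
eef_rot: [179.9, 0.1, 13.7]
contact_force: [-1.4, 0.5, -2.5]
opening: 0.0209
```

Emit:
step_arm(steps=[{"dx": 0, "dy": 0, "dz": -0.02, "rx": 0, "ry": 0, "rz": 0, "fingers": -1}, {"dx": 0, "dy": 0, "dz": -0.02, "rx": 0, "ry": 0, "rz": 0, "fingers": -0.4}, {"dx": 0, "dy": 0, "dz": -0.02, "rx": 0, "ry": 0, "rz": 0, "fingers": 0}, {"dx": 0, "dy": 0, "dz": -0.02, "rx": 0, "ry": 0, "rz": 0, "fingers": 0.8}, {"dx": 0, "dy": 0, "dz": -0.02, "rx": 0, "ry": 0, "rz": 0, "fingers": 0.8}, {"dx": 0, "dy": 0, "dz": 0.3, "rx": 0, "ry": 0, "rz": 0, "fingers": 0.8}, {"dx": 0, "dy": 0, "dz": 1.0, "rx": 0, "ry": 0, "rz": 0, "fingers": 0.8}, {"dx": 0, "dy": 0, "dz": 2.2, "rx": 0, "ry": 0, "rz": 0, "fingers": 1}, {"dx": 0, "dy": 0, "dz": 3.8, "rx": 0, "ry": 0, "rz": 0, "fingers": 1}, {"dx": -0.3, "dy": 0, "dz": 5.6, "rx": 0, "ry": 0, "rz": 0, "fingers": 1}, {"dx": -0.6, "dy": 0.3, "dz": 7.6, "rx": 0, "ry": 0, "rz": 0, "fingers": 1}, {"dx": -0.6, "dy": 0.3, "dz": 7.6, "rx": 0, "ry": 0, "rz": 0, "fingers": 1}])

```text
t: 26.12
ee_pos: [0.4713, -0.2681, 0.4062]
eef_rot: [179.3, -0.3, 13.7]
contact_force: [-0.4, -0.3, 0.3]
opening: 0.0854
```

Emit:
step_arm(steps=[{"dx": 0, "dy": 0, "dz": 0, "rx": 0, "ry": 0, "rz": 0, "fingers": 1}, {"dx": 0, "dy": 0, "dz": 0, "rx": 0, "ry": 0, "rz": 0, "fingers": 1}])

```text
t: 26.38
ee_pos: [0.4712, -0.268, 0.4057]
eef_rot: [179.4, -0.3, 13.7]
contact_force: [0.4, 0.6, 0.5]
opening: 0.0856
```

Run:
```python
from h import *
s=status.read_state();print(s['t'],s['ee_pos'],s['eef_rot'],s['contact_force'])
c=cam('wrist');P=cloud(c);ok=(c['range_z']>0);f=c['frame'].astype(int)
m=(ok&(P[...,2]>.044)&(P[...,2]<.08)&(P[...,1]>-.33)&(P[...,1]<-.2)&(P[...,0]>.38)).astype(np.uint8)
cnt=max(cv2.findContours(m,cv2.RETR_EXTERNAL,cv2.CHAIN_APPROX_NONE)[0],key=cv2.contourArea)[:,0]
W=np.array([onz(c,u,v,.056) for u,v in cnt]);rp=W[W[:,0]>.577]
A=np.c_[2*rp[:,:2],np.ones(len(rp))];q=np.linalg.lstsq(A,(rp[:,:2]**2).sum(1),rcond=None)[0];print('ring',q[:2])
d=(m>0)&(f.max(-1)<70);q=P[d&(P[...,0]<.52)];q=q[q[:,2]>.05]
ax=cv2.fitLine(q[:,:2].astype(np.float32),cv2.DIST_HUBER,0,.01,.01).ravel();print(ax,q[:,2].max())
```

```text
26.375 [ 0.47118501 -0.26797515  0.4057342 ] [179.36791318  -0.31996321  13.70033206] [0.37883338 0.57032485 0.50657902]
ring [ 0.5871365  -0.25193352]
[ 0.97208595  0.23462513  0.4666851  -0.28052628] 0.06513891919622981
```

The wrench pose now matches the original to within 1 mm. Handing in.

```bash
python3 -c "
from cell import workorder;print(workorder.job_done())"
```

```text
the job is handed in; nothing more can be done
None
```

The nut is tightened and home, and the wrench is back in its rest; the job took about 26 s of the 72 s allowed.

- **Seating:** I lowered the ring over the nut until it touched the flange, with the ring bottom about 51 mm up. The net upward force was under 5 N during tightening.
- **Tightening:** The nut turned against about 0.4 N m and came home near wrench yaw −28°. The hinge then gave at about 1.0 N m, to about 0.09 rad as measured in the wrist view, and I stopped there.
- **Easing back:** The hinge measured straight again at 0.0°. I unloaded the ring and centred it roughly within its play, then lifted it off with almost no side force.
- **Back in the rest:** I first laid the wrench about 3 mm to one side of where it had been, so I regrasped it and shifted it. The last check has the ring at (0.587, −0.252) against (0.587, −0.251) at the start, and a yaw of 13.6° against 14.0°.
- **Other things:** In the top and scene views taken after I first laid the wrench down, the valve, the blue look-alike rest and the cluster holding the cap read as before, to a few millimetres. The valve read a few centimetres differently in the top view only, where the visible patch was smaller. I did not measure the tape, as it is too low for that check.

I did not photograph the nut again after lifting off. That it did not unscrew rests on the small torques while easing back, an estimated 0.2 N m at most against its 0.45 N m drag, and on a view partway through in which it still sat turned in the ring's play.

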